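# Fit scraper plates to slotted holder bars

## Robot

A 6-joint arm with a two-finger parallel gripper is mounted at the origin on a cart in front of the work surface, level with it; the furniture and walls round the work are solid. World frame = base frame: x ahead of the robot, y to its left, z up, the work surface at z = 0. Lengths are in mm, angles in degrees, forces in N, time in s.
With the tool pointing down it reaches from about 300 to 850 mm from the base axis. Payload 4.2 kg.
Tool frame: the origin (TCP) lies at the very end of the fingers, on their centre line; the grasp point (between the pads) lies 19 mm behind it (hold_point_z is the z of the grasp point in the tool frame, in mm); z points along the fingers, y is the direction in which the jaws open and shut (so a half turn about z gives the same grasp; the last joint's range is limited). The gripper opens to 91 mm and grips with 3 to 60 N. Pads are 32 mm wide; open, the fingers measure 118 mm over their backs; the gripper's body (76 mm by 178 mm) begins 60 mm behind the grasp point.
Start: joints at [72.938, 18.312, 89.639, -0, 72.044, -1.146], TCP at [157.69, 552.971, 213.976] pointing down, gripper open.
Joint ranges: [-177.97, 177.97], [-48.28, 115.42], [12.27, 149.76], [-77.06, 257.06], [2.81, 150.46], [-146.56, 146.56]. Speed limits (degrees/s): [147.25, 147.25, 180, 180, 180, 180].

## Interface

Orientations are given as [roll, pitch, yaw] about the fixed x, y, z axes, in that order (R = Rz(yaw) Ry(pitch) Rx(roll)).
In Python, from workcell import state, grab_frame, job_done, hold_point_z gives the robot as it stands. The module is installed in compiled form; this text tells all that it offers.
- The arm moves only by the shell command python3 -m creep 'ROWS' [FORCE]. ROWS is JSON, a list of rows, each a list of 7 numbers: the closure, from 0 (fully open) to 1 (shut), then the shift along the tool's x, y, z in mm, then the turn, a rotation vector about the tool's x, y, z in degrees. A call has 1 to 5 rows; each row shifts and turns the commanded pose from where the row before left it, along the tool's axes as they then stand; what a row does not reach is not made up. A row lasts 1/8 s, in which the tool goes at most 62.5 mm and 10.7 degrees, less where a joint would pass 70% of its speed; a pose out of reach is approached as far as the arm can. A call is refused whole if a number of a shift passes 62.5 or a number of a turn 10.7, either way. A call with a gripper value outside its range is refused whole. The fingers move at their own pace and stop on an object; FORCE is the grip in N (left out, the last holds). Time passes only in rows, so rows that do not move let the fingers close. It gives the time, the measured TCP pose, the force and the opening at its end, in the units of the state.
- state(): the state, without advancing time (a new reading comes with each control period).
- grab_frame(name): name is "side" or "top" or "wrist"; returns a dict with "frame" (400x640x3 uint8, red, green, blue), "fx", "fy", "cx", "cy" (pixels), "view" (4x4, takes a point from world to camera coordinates). Camera axes: x right, y down, z forward; pixel columns grow to the right and rows downward; lengths in mm; the calibration is good to about 2 mm. A picture is of the moment at which its call begins. There is no depth.
- job_done(): hands the job in, once; it reports no verdict.
The state is a dict: "time_s": time; "qpos": joint angles; "qvel": joint speeds; "effort": joint torques, N m; "ee_pos": TCP position; "ee_rot": TCP orientation; "force": force on the tool from outside, world axes, zero at the start; "torque": the same for the moment, N m; "gripper_width": finger opening in mm.
Only numpy, scipy, OpenCV 4.12 (cv2) and the standard library are available. Lean on these libraries where they do the work, as an engineer would, in place of code of your own. Each camera call takes 0.05 s, during which the arm holds its last target.

## Task

Fit a scraper plate to every slotted holder bar that lies in the V-blocks: roll each bar in its V-blocks, without lifting it out, until its slot faces straight up, then draw a plate upward out of the slotted rack and stand it in the bar's slot, fully down. Each bar takes one plate, any will do; spare plates do not matter (if one is dropped, take another), and the tape roll, clamp and carton are to be left alone.

Things in the scene. Friction and masses are not known exactly. Their poses are not given: they have to be found in the camera images.
- bar_1_mid (a point): round steel bar, 170 mm long, 40 mm diameter, 0.5 kg, lying in the V-blocks of stand_a. Point: middle of its axis; x along the bar; z points out of the slot's mouth (z up = slot up). Slot: along the middle 120 mm, 10 mm wide, 15 mm at the mouth, floor 2 mm from the axis on the mouth's side (18 mm deep); the 25 mm ends are full round. Never there together with bar_2. None if absent
- bar_2_mid (a point): a holder bar just like bar_1, same point and axes, lying in the V-blocks of stand_a. Never there together with bar_1. None if absent
- bar_3_mid (a point): a holder bar just like bar_1, same point and axes, lying in the V-blocks of stand_b. Never there together with bar_4. None if absent
- bar_4_mid (a point): a holder bar just like bar_1, same point and axes, lying in the V-blocks of stand_b. Never there together with bar_3. None if absent
- bar_5_mid (a point): a holder bar just like bar_1, same point and axes, lying in the V-blocks of stand_c. None if absent
- stand_a_axis (a point): fixed stand: base 200 x 70 x 12 mm, two grey 90 degree V-blocks 20 mm thick, 73 mm either side of its middle, tops 72 mm above the worktop; end stops leave a bar 5 mm of play each way lengthwise; the bar is free all round between the V-blocks. Point: middle of a lying bar's axis, 75 mm above the worktop; x along the bar. May be empty
- stand_b_axis (a point): a stand just like stand_a, same point and axes. May be empty
- stand_c_axis (a point): a stand just like stand_a, same point and axes. May be empty
- rack: fixed grey slotted rack, 140 x 180 mm, 45 mm high. Origin: centre of its underside; x along the plates; four slots side by side along y (-63, -21, 21, 63 mm), 11 mm wide, cut only in the two end cheeks (from 44 mm either side of the middle outwards, 12 to 45 mm above the worktop); between the cheeks the plates are free on both sides
- plate_1_mid (a point): flat aluminium plate 110 mm long (x), 8 mm thick (y), 55 mm high (z), 0.12 kg. Point: its centre. At first it stands on its long edge in a slot of the rack, lower edge 12 mm and upper edge 67 mm above the worktop; 35 mm straight up clears the rack. Fully down in a bar's slot its centre is 29.5 mm from the bar's axis
- plate_2_mid (a point): a plate just like plate_1, in the rack at first
- plate_3_mid (a point): a plate just like plate_1, in the rack at first
- plate_4_mid (a point): a plate just like plate_1, in the rack at first
- tape_roll: a brown roll of tape, 108 mm across, 48 mm high, a bystander (may be absent); origin at its underside
- spring_clamp: a black spring clamp, 103 mm long, 20 mm high, a bystander; origin at its underside
- label_box: a small cream carton, 62 x 92 x 35 mm, a bystander; origin at its underside

How it is judged:
By the outcome, as a careful person would: the job done as asked, in the order asked, and still so for the second after the job is handed in, with the robot touching nothing.
Of bar_1, bar_2 only 1 to 1 are there at a start; the rules pass over those that are not, and their reading is None.
Of bar_3, bar_4 only 1 to 1 are there at a start; the rules pass over those that are not, and their reading is None.
Of bar_5, tape_roll only 1 to 2 are there at a start; the rules pass over those that are not, and their reading is None.
Once in a run the grip may slacken for a moment while it holds something.
It also fails if it takes over 210 s, if anything falls off the work surface, if the arm or the gripper's body presses on something with over 40 N, if the wrist force passes 120 N, or if a joint passes its speed limit or range.

## Working session

There is one attempt and no reset: what is moved stays moved. The work goes in short steps, Python scripts to look and compute and a shell command to move; the robot and the scene stay as the last step left them, time stands still between calls to the robot, and variables do not carry over. Pictures are saved under pics/ and viewed, and the job is handed in when it is done.

```bash
mkdir -p pics; cat > h.py <<'E'
import numpy as np, cv2
from workcell import state, grab_frame, job_done, hold_point_z
def snap(n,f):
    d=grab_frame(n); cv2.imwrite(f'pics/{f}.png',d['frame'][:,:,::-1]); np.savez(f'pics/{f}.npz',**d); return d
def load(f): return np.load(f'pics/{f}.npz')
def ray(d,u,v):
    V=np.array(d['view']); R=V[:3,:3]; c=-R.T@V[:3,3]
    r=R.T@np.array([(u-d['cx'])/d['fx'],(v-d['cy'])/d['fy'],1]); return c,r/np.linalg.norm(r)
def onz(d,u,v,z):
    c,r=ray(d,u,v); return c+r*(z-c[2])/r[2]
def proj(d,p):
    V=np.array(d['view']); q=V[:3,:3]@np.array(p)+V[:3,3]; return np.array([d['fx']*q[0]/q[2]+d['cx'],d['fy']*q[1]/q[2]+d['cy']])
E
python3 - <<'E'
from h import *
for n in("side","top","wrist"):
    d=snap(n,n+"0"); V=d['view']; print(n,d['fx'],-V[:3,:3].T@V[:3,3],V[2,:3])
print(state(),hold_point_z)
E
```

```text
side 393.34672423655934 [226.32284911 986.82869012 836.45729051] [ 0.17623556 -0.78222328 -0.59755148]
top 453.81056031182493 [ 231.17526958  -35.11241961 1560.48699587] [ 0.14958517  0.00555855 -0.98873322]
wrist 327.1893729262244 [ 88.54553362 572.43032844 384.64157819] [ 0.24258113 -0.07186219 -0.96746588]
{'time_s': 0.15, 'qpos': array([ 7.29341268e+01,  1.83372492e+01,  8.97204003e+01, -1.35347289e-02,
        7.20887279e+01, -1.14677813e+00]), 'qvel': array([ 0.01810046, -0.04937101, -0.09251358, -0.01872241, -0.05960996,
       -0.01701951]), 'effort': array([ 2.61958363e-01, -4.13195229e+01, -2.41957319e+01,  2.11149850e-01,
       -4.15820517e-01,  1.91471411e-02]), 'ee_pos': array([157.52432725, 552.05719008, 213.17033908]), 'ee_rot': array([-1.79853394e+02,  9.93593681e-03,  1.64085097e+02]), 'force': array([-0.53452954, -1.03587763, -1.05911227]), 'torque': array([-0.10951692,  0.01965168,  0.0237902 ]), 'gripper_width': 91.14678399856047} -18.8
```

View pics/top0.png

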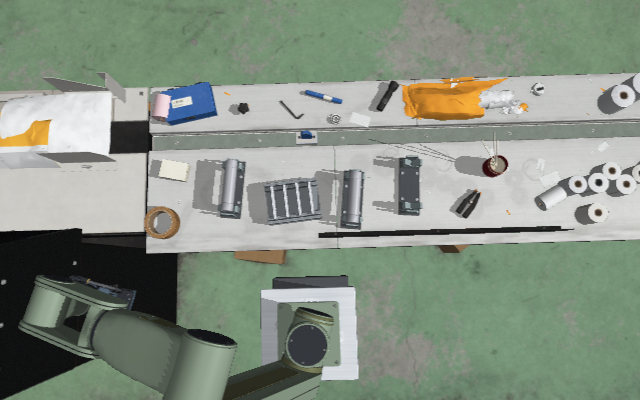

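View pics/side0.png

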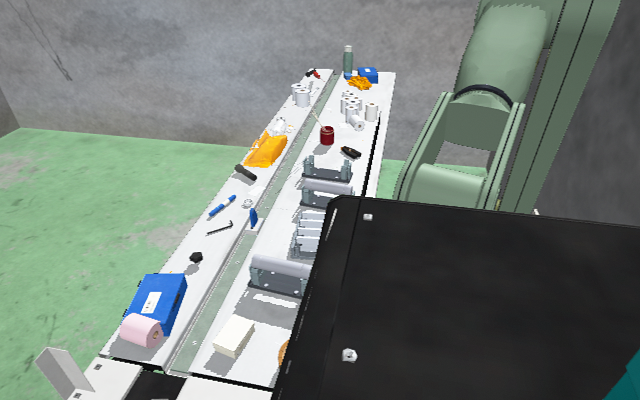

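View pics/wrist0.png

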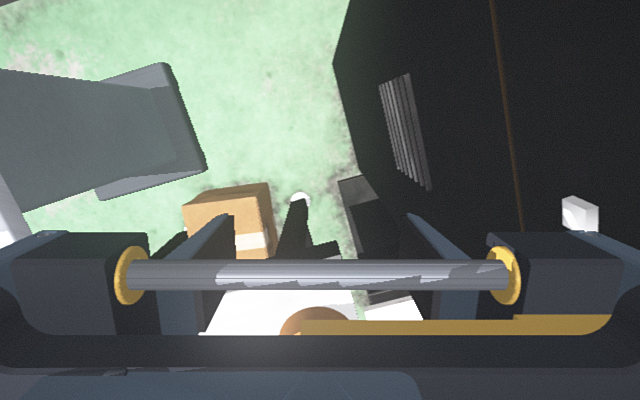

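The top view shows bars at about (231,188) and (352,198). The stand at (408,185) is empty, the rack is at (292,200) and the tape roll at (161,222). Next I'll zoom in.

```bash
python3 - <<'E'
from h import *
d=load('top0'); f=d['frame'][:,:,::-1]
c=f[140:245,190:440]; cv2.imwrite('pics/topz.png',cv2.resize(c,None,fx=3.2,fy=3.2,interpolation=cv2.INTER_CUBIC))
for n,u,v,z in [('barL',231,188,75),('barR',352,198,75),('empty',408,185,75),('rack',292,200,45),('tape',161,222,48),('box',172,170,35),('clamp',466,204,20)]:
    print(n,onz(d,u,v,z).round(0))
s=load('side0'); f=s['frame'][:,:,::-1]
c=f[140:310,230:380]; cv2.imwrite('pics/sidez.png',cv2.resize(c,None,fx=3.5,fy=3.5,interpolation=cv2.INTER_CUBIC))
E
```

```text
barL [485. 245.  75.]
barR [ 440. -156.   75.]
empty [ 479. -343.   75.]
rack [444.  44.  45.]
tape [381. 485.  48.]
box [561. 455.  35.]
clamp [ 416. -548.   20.]
```

View pics/topz.png

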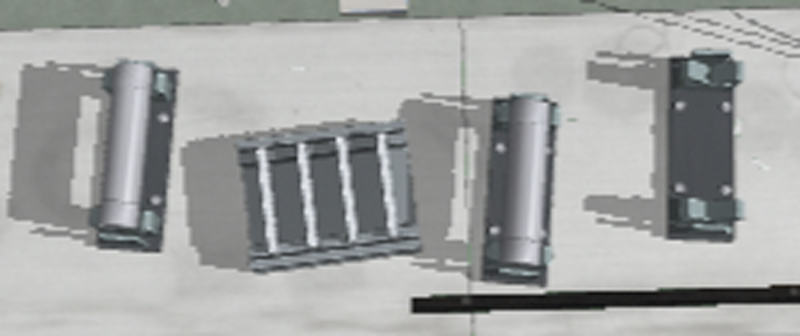

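View pics/sidez.png

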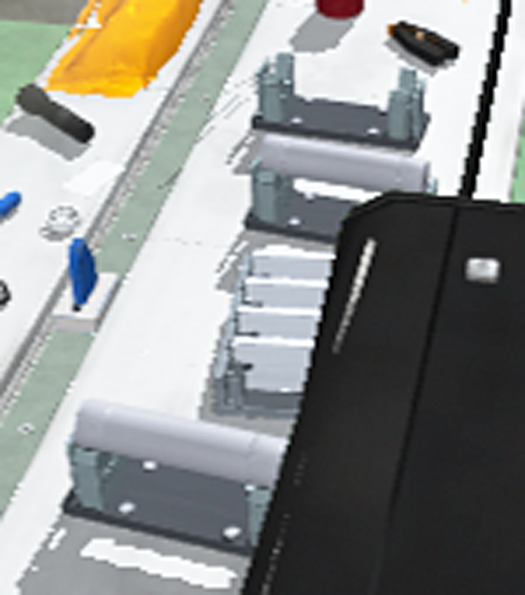

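```bash
cat >> h.py <<'E'
from scipy.spatial.transform import Rotation as Ro
def R_of(e): return Ro.from_euler('xyz',e,degrees=True)
def go(p=None,e=None,s=None):
    "shift in current tool axes (translate first), total rotvec tool axes"
    s=s or state(); R=R_of(s['ee_rot'])
    if p is not None:
        t=R.inv().apply(np.array(p)-s['ee_pos']); print('shift',t.round(1),'n',int(np.ceil(np.abs(t).max()/62.5)))
    if e is not None:
        r=(R.inv()*R_of(e)).as_rotvec(degrees=True); print('turn',r.round(1),'n',int(np.ceil(np.linalg.norm(r)/10.7)))
        if p is not None: print('shift after turn',R_of(e).inv().apply(np.array(p)-s['ee_pos']).round(1))
E
python3 - <<'E'
from h import *
d=load('wrist0'); s=state(); R=R_of(s['ee_rot']).as_matrix(); V=d['view']
c=-V[:3,:3].T@V[:3,3]; print('cam in tool',R.T@(c-s['ee_pos'])); print('cam axes in tool\n',(R.T@V[:3,:3].T).round(3))
print(proj(d,s['ee_pos']),R.round(3))
# bars from top: ends of axis
t=load('top0')
for n,a,b in [('L',(190+132/3.2,140+62/3.2),(190+120/3.2,140+228/3.2)),('R',(190+532/3.2,140+96/3.2),(190+517/3.2,140+265/3.2))]:
    A=onz(t,*a,75);B=onz(t,*b,75); print(n,A.round(),B.round(),np.linalg.norm(A-B),np.degrees(np.arctan2(*(A-B)[1::-1])))
go([400,200,330],[180,0,90])
E
```

```text
cam in tool [  71.89160634    0.23881728 -171.48488121]
cam axes in tool
 [[-0.    -0.968 -0.253]
 [ 1.    -0.    -0.   ]
 [-0.    -0.253  0.968]]
[316.59797938 243.14456124] [[-0.962  0.274 -0.001]
 [ 0.274  0.962 -0.003]
 [-0.    -0.003 -1.   ]]
L [583. 244.  75.] [408. 256.  75.] 175.23817957156763 -4.068071785531039
R [ 534. -174.   75.] [ 358. -151.   75.] 177.33231045151857 -7.3384038517070795
shift [-329.7 -272.4 -116.1] n 6
turn [-0.1  0.1 74.1] n 7
shift after turn [-352.1  242.5 -116.8]
```

```bash
python3 -m creep '[[0,0,0,-50,0,0,-6],[0,0,0,-30,0,0,-6]]'; python3 - <<'E'
from h import *
go([470,250,270],[180,0,176])
E
```

```text
time_s: 0.4
ee_pos: [157.8, 553.5, 295.7]
ee_rot: [179.9, 0.0, 176.3]
force: [-0.0, 2.7, 0.0]
gripper_width: 91.2
shift [-331.3 -282.7   25.2] n 6
turn [0.1 0.  0.3] n 1
shift after turn [-332.6 -281.    25.7]
```

```bash
python3 -m creep '[[0,-55,-47,0,0,0,0],[0,-55,-47,0,0,0,0],[0,-55,-47,0,0,0,0],[0,-55,-47,0,0,0,0],[0,-55,-47,10,0,0,0]]';python3 -m creep '[[0,-55,-47,15,0,0,0],[0,0,0,0,0,0,0],[0,0,0,0,0,0,0]]'; python3 - <<'E'
from h import *
snap('wrist','w1')
go([470,250,270],[180,0,176])
E
```

```text
time_s: 1.02
ee_pos: [382.0, 333.5, 285.8]
ee_rot: [179.9, 0.1, 176.1]
force: [1.7, 2.4, -0.1]
gripper_width: 91.3
time_s: 1.4
ee_pos: [423.9, 292.2, 272.7]
ee_rot: [180.0, -0.0, 176.1]
force: [0.9, 2.3, -1.5]
gripper_width: 91.5
shift [-49.3 -39.5   2.8] n 1
turn [ 0.1 -0.   0.1] n 1
shift after turn [-49.4 -39.3   2.9]
```

View pics/w1.png

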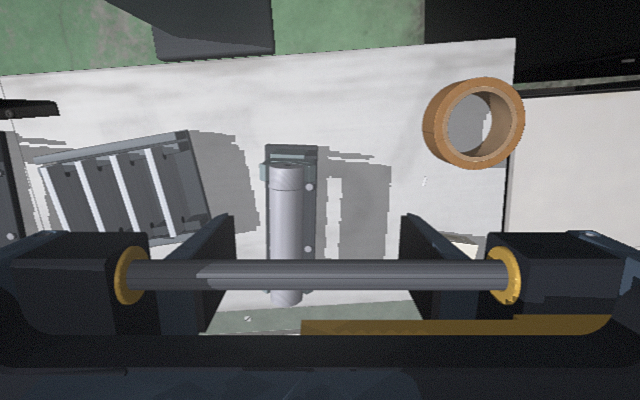

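```bash
python3 -m creep '[[0,-55,40,0,0,0,0],[0,-55,40,0,0,0,0],[0,-5,0,0,0,0,0],[0,0,0,0,0,0,0],[0,0,0,0,0,0,0]]'; python3 - <<'E'
from h import *
snap('wrist','w2')
E
python3 -m creep '[[0,-10,-60,0,0,0,0],[0,-10,-60,0,0,0,0],[0,0,-60,0,0,0,0],[0,0,0,0,0,0,0],[0,0,0,0,0,0,0]]'; python3 - <<'E'
from h import *
snap('wrist','w3')
a=load('pics/../w2')['frame'][:240]; b=load('w3')['frame'][:240]
cv2.imwrite('pics/w23.png',np.vstack([a,b])[:,:,::-1])
E
```

```text
time_s: 2.08
ee_pos: [533.5, 358.1, 273.6]
ee_rot: [180.0, 0.0, 176.2]
force: [-0.7, 1.1, -0.7]
gripper_width: 91.2
time_s: 2.75
ee_pos: [542.2, 177.4, 273.6]
ee_rot: [179.9, 0.1, 176.1]
force: [0.3, 1.5, -1.0]
gripper_width: 90.8Traceback (most recent call last):
  File "<stdin>", line 3, in <module>
  File "h.py", line 5, in load
    def load(f): return np.load(f'pics/{f}.npz')
                        ~~~~~~~^^^^^^^^^^^^^^^^^
    fid = stack.enter_context(open(os.fspath(file), "rb"))
                              ~~~~^^^^^^^^^^^^^^^^^^^^^^^
FileNotFoundError: [Errno 2] No such file or directory: 'pics/pics/../w2.npz'
```

```bash
python3 - <<'E'
from h import *
a=load('w2')['frame'][:240]; b=load('w3')['frame'][:240]
cv2.imwrite('pics/w23.png',np.vstack([a,b])[:,:,::-1])
E
```

```text
(no output)
```

View pics/w23.png

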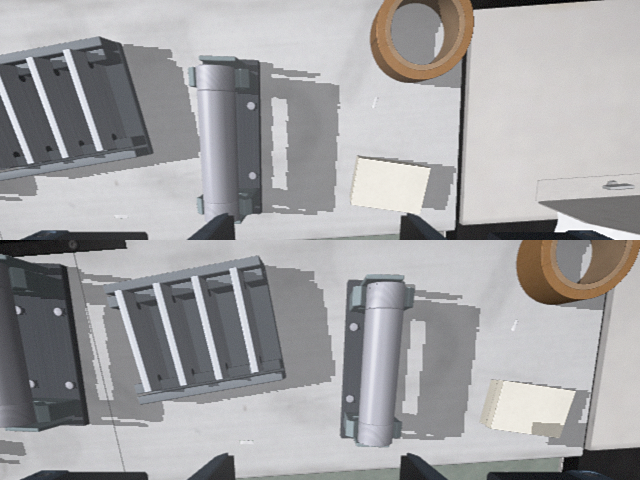

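```bash
python3 - <<'E'
from h import *
a=load('w2')['frame'][40:235,170:280]; b=load('w3')['frame'][20:215,330:430]
z=lambda i:cv2.resize(i,(360,600),interpolation=cv2.INTER_CUBIC)
cv2.imwrite('pics/z23.png',np.hstack([z(a),z(b)])[:,:,::-1])
E
```

```text
(no output)
```

View pics/z23.png

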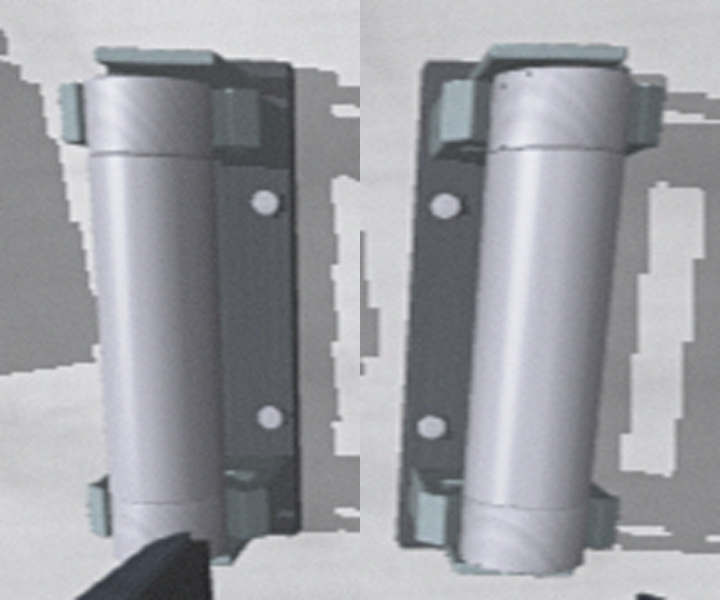

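```bash
python3 -m creep '[[0,5,-60,0,0,0,0],[0,5,-60,0,0,0,0],[0,5,-60,0,0,0,0],[0,5,-60,0,0,0,0],[0,0,0,0,0,0,0]]'; python3 - <<'E'
from h import *
snap('wrist','w4')
E
python3 -m creep '[[0,0,-60,0,0,0,0],[0,0,-60,0,0,0,0],[0,0,-60,0,0,0,0],[0,0,0,0,0,0,0],[0,0,0,0,0,0,0]]'; python3 - <<'E'
from h import *
snap('wrist','w5')
a=load('w4')['frame'][:240]; b=load('w5')['frame'][:240]
cv2.imwrite('pics/w45.png',np.vstack([a,b])[:,:,::-1])
E
```

```text
time_s: 3.42
ee_pos: [506.2, -63.0, 272.8]
ee_rot: [-180.0, 0.0, 175.9]
force: [0.3, 1.8, -0.3]
gripper_width: 91.3
time_s: 4.1
ee_pos: [495.0, -238.5, 272.4]
ee_rot: [179.9, -0.0, 176.2]
force: [0.4, 2.1, -0.3]
gripper_width: 91.2
```

View pics/w45.png

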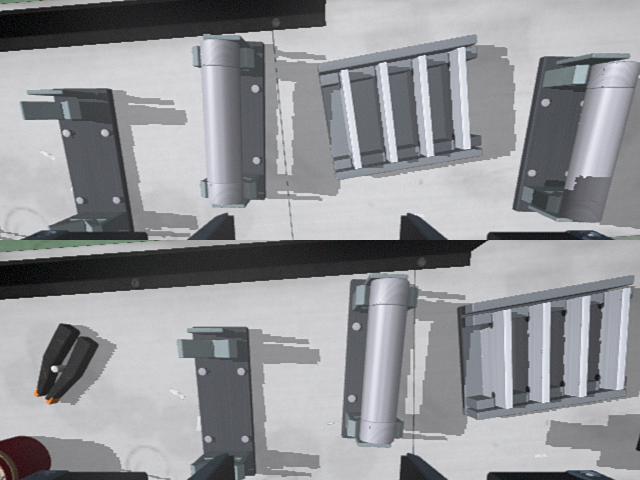

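```bash
cat >> h.py <<'E'
def planeline(d1,p1,q1,d2,p2,q2):
    "3D line (bar axis) as the meeting of two planes seen through pixels"
    def pl(d,p,q):
        c,r1=ray(d,*p); _,r2=ray(d,*q); n=np.cross(r1,r2); n/=np.linalg.norm(n); return n,n@c
    n1,e1=pl(d1,p1,q1); n2,e2=pl(d2,p2,q2); dr=np.cross(n1,n2); dr/=np.linalg.norm(dr)
    if dr[0]<0: dr=-dr
    P=np.linalg.lstsq(np.array([n1,n2,[1,0,0]]),np.array([e1,e2,480.]),rcond=None)[0]
    return P,dr
E
python3 - <<'E'
from h import *
print(planeline(load('w2'),(215.9,72.5),(220.5,196),load('w3'),(385.3,55.7),(375.6,195.5)))
a=load('w4')['frame'][25:215,180:280]; b=load('w5')['frame'][25:215,330:430]
z=lambda i:cv2.resize(i,(360,600),interpolation=cv2.INTER_CUBIC)
cv2.imwrite('pics/z45.png',np.hstack([z(a),z(b)])[:,:,::-1])
E
```

```text
(array([480.        , 252.66942877,  77.15936795]), array([ 0.99482092, -0.09665852,  0.03144005]))
```

View pics/z45.png

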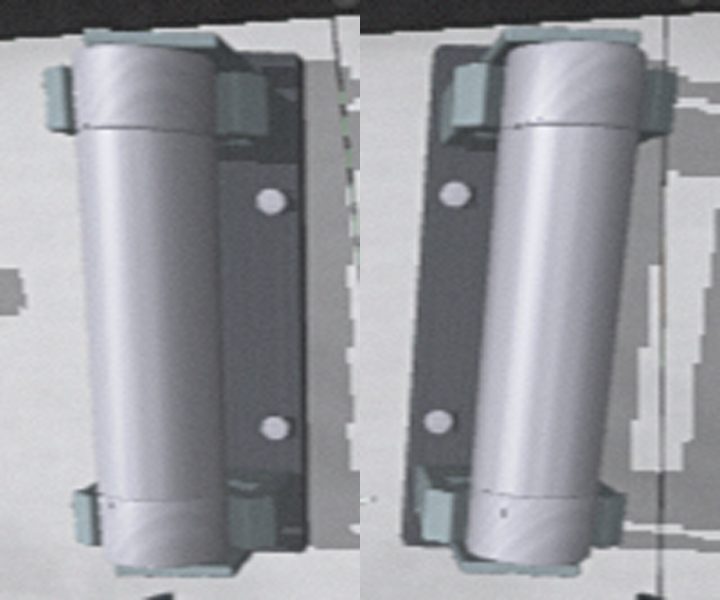

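```bash
python3 - <<'E'
from h import *
def A(u,v): return (170+u/3.273,40+v/3.077)
def B(u,v): return (330+(u-360)/3.6,20+v/3.077)
def C(u,v): return (180+u/3.6,25+v/3.158)
def D(u,v): return (330+(u-360)/3.6,25+v/3.158)
w=[load(f'w{i}') for i in range(2,6) ] if 0 else {i:load(f'w{i}') for i in (2,3,4,5)}
def ax(d,p,q):
    P=onz(d,*p,75);Q=onz(d,*q,75); return P,Q
for n,d,f,p,q,s1,s2 in [('L2',w[2],A,(150,100),(165,480),(152,153),(166,500)),('L3',w[3],B,(559,110),(524,540),(556,148),(526,505)),
  ('R4',w[4],C,(146,90),(162.5,520),(147,128),(162,498)),('R5',w[5],D,(573,90),(533.5,520),(570,124),(536,495))]:
    P,Q=ax(d,f(*p),f(*q)); t=Q-P; yaw=np.degrees(np.arctan2(t[1],t[0]))
    S1=onz(d,*f(*s1),95);S2=onz(d,*f(*s2),95); m=(S1+S2)/2
    yl=P[1]+(m[0]-P[0])*t[1]/t[0]
    print(n,'yaw',yaw.round(2),'mid x',m[0].round(1),'y',yl.round(1),'seam y',m[1].round(1),'seamlen',np.linalg.norm(S1-S2).round(1))
print(planeline(w[4],C(146,90),C(162.5,520),w[5],D(573,90),D(533.5,520)))
E
```

```text
L2 yaw -6.09 mid x 493.4 y 250.5 seam y 256.4 seamlen 119.4
L3 yaw -5.21 mid x 493.3 y 251.8 seam y 247.9 seamlen 119.2
R4 yaw -6.34 mid x 443.3 y -162.1 seam y -156.5 seamlen 119.7
R5 yaw -5.6 mid x 442.6 y -160.8 seam y -164.8 seamlen 119.7
(array([ 480.        , -165.19532972,   78.52885615]), array([ 0.99433196, -0.10293848,  0.02660123]))
```

```bash
python3 - <<'E'
from h import *
go([443,-161.5,150],[180,0,174])
E
python3 -m creep '[[0.35,52,75,0,0,0,2.1],[0.35,0,0,0,0,0,0]]'
```

```text
shift [ 56.8  73.1 122.7] n 2
turn [ 0.1 -0.   2.2] n 1
shift after turn [ 59.7  70.9 122.6]refused, shift out of range in row 1
```

```bash
python3 -m creep '[[0.35,28,37,0,0,0,2.2],[0.35,30,35,61,0,0,0],[0.35,0,0,61,0,0,0],[0.35,0,0,0,0,0,0],[0.35,0,0,0,0,0,0]]';python3 - <<'E'
from h import *
go([443,-161.5,56],[180,0,174])
snap('wrist','w6')
E
```

```text
time_s: 4.78
ee_pos: [449.3, -170.6, 163.9]
ee_rot: [-180.0, 0.2, 174.0]
force: [-0.1, 1.7, 0.0]
gripper_width: 59.3
shift [  7.6   8.5 107.9] n 2
turn [-0.   0.2 -0. ] n 1
shift after turn [  7.2   8.4 107.9]
```

View pics/w6.png

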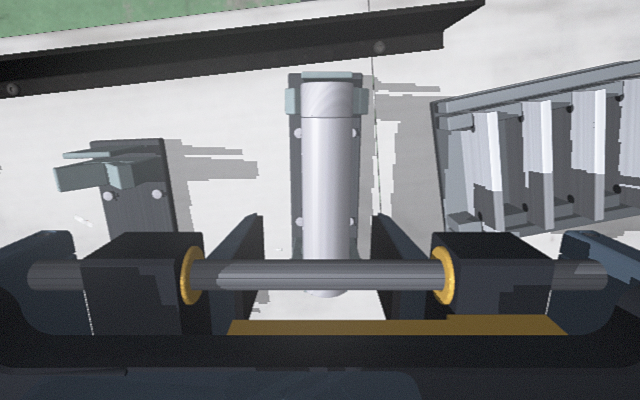

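```bash
python3 -m creep '[[0.35,7.4,8.5,0,0,0,0],[0.35,0,0,40,0,0,0],[0.35,0,0,34,0,0,0],[0.35,0,0,34,0,0,0],[0.35,0,0,0,0,0,0]]';python3 - <<'E'
from h import *
go([443,-161.5,56],[180,0,174])
print(state()['force'])
snap('wrist','w7')
E
```

```text
time_s: 5.45
ee_pos: [439.6, -161.0, 53.1]
ee_rot: [179.9, -0.2, 173.9]
force: [0.3, 1.5, -0.2]
gripper_width: 59.1
shift [-3.4 -0.2 -2.9] n 1
turn [ 0.1 -0.2 -0.1] n 1
shift after turn [-3.4 -0.2 -2.9]
[ 0.25157655  1.47756477 -0.24479627]
```

View pics/w7.png

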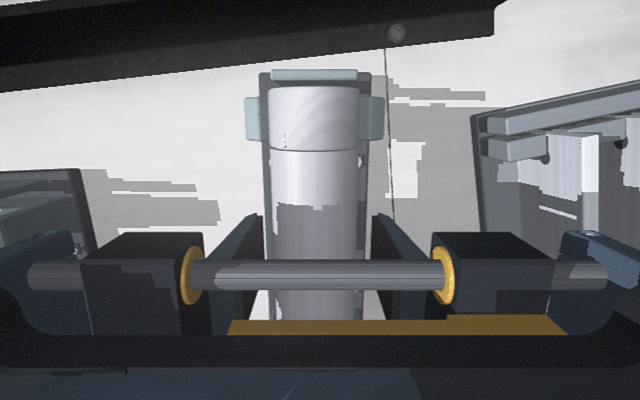

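```bash
python3 - <<'E'
from h import *
d=load('w7'); s=state(); R=R_of(s['ee_rot'])
P=onz(d,314,120,78); print(P, R.inv().apply(P-s['ee_pos']), d['cx'],d['cy'])
f=d['frame'].astype(int)
for r in (100,120,140): print(r,f[r,255:280].mean(1).astype(int),f[r,350:372].mean(1).astype(int))
E
```

```text
[ 371.88232383 -154.62953234   78.        ] [ 69.38756592  -0.52659184 -23.57349525] 316.9633168652117 196.57603141187184
100 [194 184 174 154 128 109 108 112 112 114 110 111 132 171 197 204 211 212
 212 209 218 220 222 221 220] [125 127 122 124 117 114 111 105 105 103 108 107 109 112 110 108 112 110
 110 117 123 117]
120 [196 191 187 176 153 131 115 117 116 116 113 108 111 146 186 203 207 212
 214 218 224 223 225 226 224] [120 116 118 117 111 108 105 104  99 106 106 108 105 109 108 108 109 108
 108 120 121 118]
140 [159 157 166 160 148 131 114 106 108 105 104 102 106  98 155 200 210 218
 222 223 223 224 225 225 225] [116 114 113 110 112 103 104  98  95  94  89  83  88  91  89  83  87  85
  91  98  93  94]
```

```bash
python3 -m creep '[[0.35,-3.4,0,-2.5,0,0,0],[0.35,0,3.26,-0.29,-10,0,0],[0.35,0,3.26,-0.29,-10,0,0],[0.35,0,3.26,-0.29,-10,0,0],[0.35,0,3.26,-0.29,-10,0,0]]';python3 -m creep '[[0.35,0,3.26,-0.29,-10,0,0],[0.35,0,0,0,0,0,0],[0.35,0,0,0,0,0,0]]';python3 - <<'E'
from h import *
s=state();print(s['qpos'].round(1),'grasp pt',s['ee_pos']+R_of(s['ee_rot']).apply([0,0,-18.8]))
snap('wrist','w8')
E
```

```text
time_s: 6.12
ee_pos: [447.2, -151.6, 63.1]
ee_rot: [139.9, 0.4, 173.9]
force: [1.6, 1.7, 0.0]
gripper_width: 59.3
time_s: 6.5
ee_pos: [458.2, -148.2, 75.2]
ee_rot: [131.0, -1.5, 173.5]
force: [-0.5, -3.2, -1.3]
gripper_width: 59.2
[ -43.7   34.7  104.3   36.9   79.2 -146.5] grasp pt [ 456.90350562 -162.32912466   87.54710711]
```

View pics/w8.png

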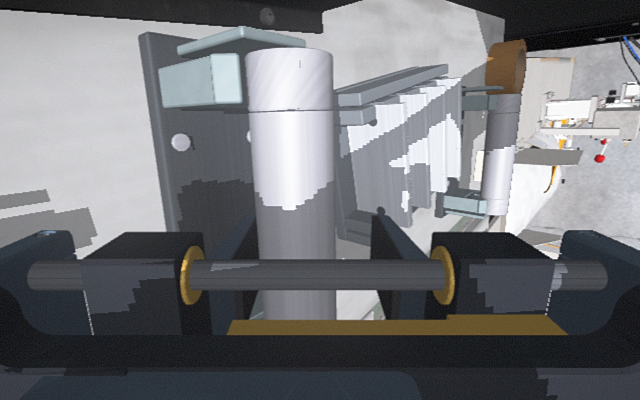

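```bash
python3 -m creep '[[0.35,0,-3.26,-0.29,10,0,0],[0.35,0,-3.26,-0.29,10,0,0],[0.35,0,-3.26,-0.29,10,0,0],[0.35,0,-3.26,-0.29,10,0,0],[0.35,0,-3.26,-0.29,10,0,0]]';python3 - <<'E'
from h import *
go([443,-161.5,56],[180,0,174])
s=state();print(s['qpos'].round(1),'grasp pt',s['ee_pos']+R_of(s['ee_rot']).apply([0,0,-18.8]))
E
```

```text
time_s: 7.18
ee_pos: [455.7, -160.8, 70.7]
ee_rot: [-179.0, -1.5, 173.6]
force: [-0.6, 1.4, -0.2]
gripper_width: 59.5
shift [12.2 -1.9 15.1] n 1
turn [-1.  -1.5 -0.4] n 1
shift after turn [12.6 -2.1 14.7]
[ -19.8   19.   112.2   -1.8   50.  -102.3] grasp pt [ 456.23678795 -160.47107235   89.53983581]
```

```bash
python3 -m creep '[[0.35,12.4,-2,14.8,-1,-1.5,-0.4],[0.35,0,-3.26,-0.29,10,0,0],[0.35,0,-3.26,-0.29,10,0,0],[0.35,0,-3.26,-0.29,10,0,0],[0.35,0,0,0,0,0,0]]';python3 - <<'E'
from h import *
s=state();print(s['qpos'].round(1),'grasp pt',s['ee_pos']+R_of(s['ee_rot']).apply([0,0,-18.8]))
snap('wrist','w9')
E
```

```text
time_s: 7.8
ee_pos: [440.1, -168.3, 55.8]
ee_rot: [-152.0, -0.6, 174.2]
force: [0.1, 2.0, 0.6]
gripper_width: 59.2
[ -2.9  21.3 119.5 -38.8  48.4 -58.7] grasp pt [ 441.13286131 -159.50275535   72.42097035]
```

View pics/w9.png

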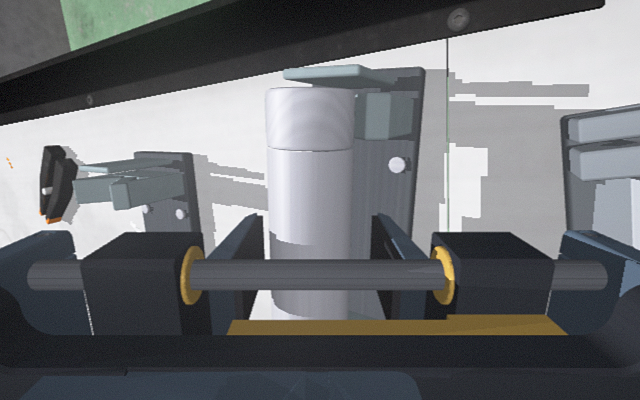

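```bash
cat >> h.py <<'E'
def axoff(s,mid,yaw):
    "bar axis relative to grasp point, tool axes, taken at the tool's x=0 plane; and tilt/yaw"
    R=R_of(s['ee_rot']); g=s['ee_pos']+R.apply([0,0,hold_point_z]); d=np.array([np.cos(np.radians(yaw)),np.sin(np.radians(yaw)),0])
    dt=R.inv().apply(d); v=R.inv().apply(np.array(mid)-g); v0=v-dt*v[0]/dt[0]
    print('axis rel grasp (tool yz)',v0[1:].round(2),'along',round(v[0],1),'dir in tool',dt.round(3)); return v0
def pxoff(d,s,u,v,depthz=-18.8):
    "tool y of a pixel ray where tool z = depthz"
    R=R_of(s['ee_rot']); c,r=ray(d,u,v); c=R.inv().apply(c-s['ee_pos']); r=R.inv().apply(r); return (c+r*(depthz-c[2])/r[2])
E
python3 - <<'E'
from h import *
s=state(); axoff(s,[443,-161.4,75],-6)
d=load('w9'); print(pxoff(d,s,309.5,120,-20))
f=d['frame'].astype(int)
for r in (100,130): print(r,f[r,255:280].mean(1).astype(int),f[r,342:368].mean(1).astype(int))
E
```

```text
axis rel grasp (tool yz) [-1.66 -1.72] along -1.8 dir in tool [-1.    -0.006 -0.008]
[ 68.16084973  -2.52694262 -20.        ]
100 [235 233 236 235 235 235 235 233 235 224 215 220 228 231 235 235 235 239
 243 245 246 247 248 246 244] [137 137 138 135 134 135 131 129 122 120 125 118 112 100  95  95  95  98
  99  94  96 101  96 102 110 125]
130 [238 238 235 237 237 236 237 236 236 236 225 219 223 227 231 236 238 240
 239 238 241 243 246 245 245] [139 138 133 132 130 126 119 124 123 120 116 107 101  98  93  94  98  99
  97  97  96  96 105 118 125 131]
```

```bash
python3 -m creep '[[0.35,-2,-2.1,-1.7,0,0,0],[0.35,0,0,0,0,0,0],[0.5,0,0,0,0,0,0],[0.5,0,0,0,0,0,0]]' 15;python3 - <<'E'
from h import *
s=state(); axoff(s,[443,-161.4,75],-6); print(s['force'],s['gripper_width'])
E
python3 -m creep '[[1,0,0,0,0,0,0],[1,0,0,0,0,0,0],[1,0,0,0,0,0,0]]' 15
python3 - <<'E'
from h import *
s=state(); axoff(s,[443,-161.4,75],-6); print(s['force'],s['gripper_width'])
E
```

```text
time_s: 8.35
ee_pos: [442.2, -173.0, 58.1]
ee_rot: [-152.0, -0.5, 173.8]
force: [-0.1, 1.6, 0.8]
gripper_width: 45.7
axis rel grasp (tool yz) [ 2.34 -1.53] along 0.6 dir in tool [-1.    -0.001 -0.01 ]
[-0.08219297  1.55913045  0.7668759 ] 45.707546533086074
time_s: 8.72
ee_pos: [442.3, -171.9, 57.7]
ee_rot: [-152.1, -0.5, 173.8]
force: [-0.3, 5.2, -1.6]
gripper_width: 39.6
axis rel grasp (tool yz) [ 1.15 -1.41] along 0.6 dir in tool [-1.    -0.001 -0.01 ]
[-0.28648986  5.23643163 -1.61757485] 39.63226381671137
```

```bash
python3 -m creep '[[1,0,1.1,-1,0,0,0],[1,0,0,0,0,0,0],[1,0,0,0,0,0,0]]' 20
python3 - <<'E'
from h import *
s=state(); axoff(s,[443,-161.4,75],-6); print(s['force'],s['gripper_width'])
E
```

```text
time_s: 9.1
ee_pos: [442.1, -171.2, 58.3]
ee_rot: [-152.0, -0.6, 173.8]
force: [0.3, 0.2, -4.0]
gripper_width: 39.7
axis rel grasp (tool yz) [ 0.83 -0.59] along 0.4 dir in tool [-1.    -0.002 -0.01 ]
[ 0.25192124  0.19241552 -3.97702815] 39.67804286904746
```

```bash
python3 -m creep '[[1,0,0,0.6,0,0,0],[1,0,1.67,-0.07,-5,0,0],[1,0,1.67,-0.07,-5,0,0],[1,0,1.67,-0.07,-5,0,0],[1,0,0,0,0,0,0]]' 20
python3 - <<'E'
from h import *
s=state(); axoff(s,[443,-161.4,75],-6); print(s['force'],s['torque'],s['gripper_width'])
E
```

```text
time_s: 9.72
ee_pos: [443.2, -167.7, 56.6]
ee_rot: [-167.0, -0.4, 173.7]
force: [0.0, 1.2, -4.3]
gripper_width: 39.4
axis rel grasp (tool yz) [ 1.97 -0.52] along 1.1 dir in tool [-1.     0.004 -0.009]
[ 0.04702571  1.20810599 -4.34766873] [ 3.92300862e-01 -7.45205090e-02  2.17962521e-04] 39.42914952957815
```

```bash
python3 -m creep '[[1,0,0.8,1.2,0,0,0],[1,0,0,0,0,0,0],[1,0,0,0,0,0,0]]' 20
python3 - <<'E'
from h import *
s=state(); axoff(s,[443,-161.4,75],-6); print(s['force'],s['gripper_width'])
E
```

```text
time_s: 10.1
ee_pos: [443.2, -167.0, 55.8]
ee_rot: [-166.8, -0.6, 174.0]
force: [-1.2, -3.9, 5.5]
gripper_width: 39.6
axis rel grasp (tool yz) [ 0.99 -1.2 ] along 0.9 dir in tool [-1.    -0.002 -0.009]
[-1.16396017 -3.8514833   5.53362688] 39.569682794326184
```

```bash
python3 -m creep '[[1,0,-0.7,-0.2,0,0,0],[1,0,1.67,-0.07,-5,0,0],[1,0,1.67,-0.07,-5,0,0],[1,0,1.67,-0.07,-5,0,0],[1,0,0,0,0,0,0]]' 20
python3 - <<'E'
from h import *
s=state(); axoff(s,[443,-161.4,75],-6); print(s['force'],s['gripper_width'])
E
```

```text
time_s: 10.72
ee_pos: [444.4, -161.9, 55.2]
ee_rot: [178.0, -0.4, 173.7]
force: [-0.6, 2.7, 6.7]
gripper_width: 39.6
axis rel grasp (tool yz) [ 1.09 -0.95] along 1.6 dir in tool [-1.     0.005 -0.007]
[-0.59087043  2.72509111  6.7493139 ] 39.571771811897044
```

```bash
python3 -m creep '[[1,0,0.2,-0.4,0,0,0],[1,0,1.67,-0.07,-5,0,0],[1,0,1.67,-0.07,-5,0,0],[1,0,1.67,-0.07,-5,0,0],[1,0,1.67,-0.07,-5,0,0]]' 20
python3 - <<'E'
from h import *
s=state(); axoff(s,[443,-161.4,75],-6); print(s['force'],s['gripper_width'])
E
python3 -m creep '[[1,0,0,-0.2,0,0,0],[1,0,1.67,-0.07,-5,0,0],[1,0,1.67,-0.07,-5,0,0],[1,0,1.67,-0.07,-5,0,0],[1,0,0,0,0,0,0]]' 20
python3 - <<'E'
from h import *
s=state(); axoff(s,[443,-161.4,75],-6); print(s['force'],s['gripper_width'],s['qpos'].round(0))
snap('wrist','w10')
E
```

```text
time_s: 11.35
ee_pos: [444.9, -155.3, 56.8]
ee_rot: [158.0, -0.5, 173.9]
force: [-1.3, -0.1, 2.1]
gripper_width: 39.6
axis rel grasp (tool yz) [ 1.03 -0.37] along 1.4 dir in tool [-1.     0.004 -0.007]
[-1.31223636 -0.06987411  2.12986206] 39.59790028529087
time_s: 11.98
ee_pos: [445.0, -150.5, 59.1]
ee_rot: [142.8, -0.6, 173.8]
force: [0.6, 1.4, 4.8]
gripper_width: 39.8
axis rel grasp (tool yz) [ 0.78 -0.52] along 1.0 dir in tool [-1.     0.01  -0.006]
[0.56910098 1.36853511 4.76521004] 39.81161956597287 [ -41.   30.  108.   32.   69. -143.]
```

View pics/w10.png

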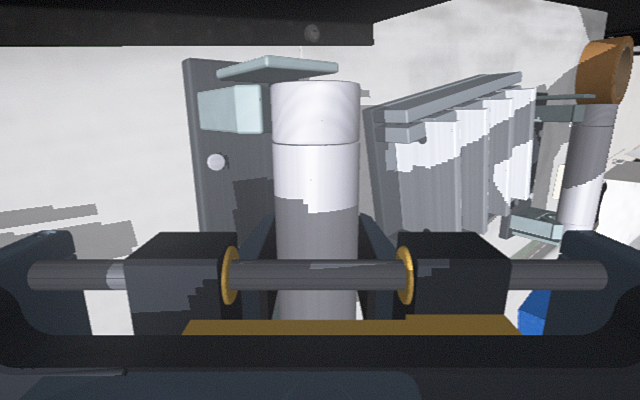

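```bash
python3 -m creep '[[0.35,0,0,0,0,0,0],[0.35,0,0,0,0,0,0],[0.35,0,-3.26,-0.29,10,0,0],[0.35,0,-3.26,-0.29,10,0,0],[0.35,0,-3.26,-0.29,10,0,0]]' 20
python3 -m creep '[[0.35,0,-3.26,-0.29,10,0,0],[0.35,0,-3.26,-0.29,10,0,0],[0.35,0,-3.26,-0.29,10,0,0],[0.35,0,-2,-0.1,6,0,0],[0.35,0,0,0,0,0,0]]' 20
python3 - <<'E'
from h import *
s=state(); axoff(s,[443,-161.4,75],-6); print(s['force'],s['gripper_width'],s['qpos'].round(0))
snap('wrist','w11')
E
```

```text
time_s: 12.65
ee_pos: [443.8, -160.2, 55.8]
ee_rot: [173.3, -0.4, 173.8]
force: [0.1, 1.6, -0.7]
gripper_width: 59.1
time_s: 13.28
ee_pos: [441.2, -169.1, 56.1]
ee_rot: [-152.4, -0.9, 174.0]
force: [-0.4, 0.6, -0.5]
gripper_width: 59.3
axis rel grasp (tool yz) [-1.83 -1.62] along -0.6 dir in tool [-1.    -0.007 -0.014]
[-0.37088103  0.56147032 -0.45392233] 59.28778590891232 [ -3.  21. 119. -38.  49. -60.]
```

View pics/w11.png

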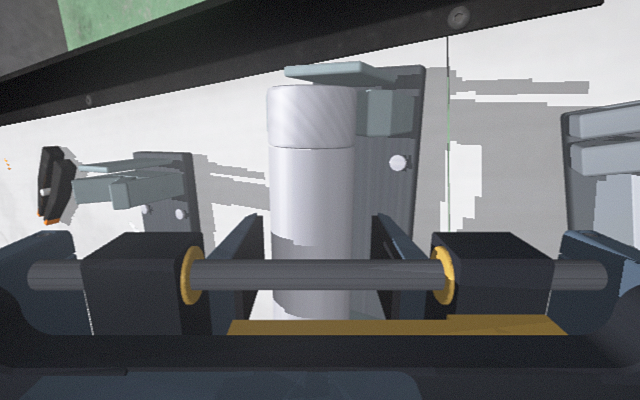

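```bash
python3 -m creep '[[0.45,0,0,0,0,0,0],[0.45,0,0,0,0,0,0],[0.45,0,0,0,0,0,0]]' 20
python3 - <<'E'
from h import *
s=state(); axoff(s,[443,-161.4,75],-6); print(s['force'],s['gripper_width'],s['qpos'].round(0))
E
```

```text
time_s: 13.7
ee_pos: [441.3, -171.5, 57.1]
ee_rot: [-152.4, -0.8, 173.7]
force: [-0.1, 0.7, -0.1]
gripper_width: 50.2
axis rel grasp (tool yz) [ 0.75 -1.76] along -0.4 dir in tool [-1.    -0.001 -0.014]
[-0.11413865  0.672072   -0.0868494 ] 50.202968806289 [ -4.  21. 119. -38.  49. -60.]
```

```bash
python3 -m creep '[[1,0,0,-0.9,0,0,0],[1,0,0,0,0,0,0],[1,0,0,0,0,0,0],[1,0,0,0,0,0,0]]' 20
python3 - <<'E'
from h import *
s=state(); axoff(s,[443,-161.4,75],-6); print(s['force'],s['gripper_width'])
E
python3 -m creep '[[1,0,1.67,-0.07,-5,0,0],[1,0,1.67,-0.07,-5,0,0],[1,0,1.67,-0.07,-5,0,0],[1,0,1.67,-0.07,-5,0,0],[1,0,0,0,0,0,0]]' 20
python3 - <<'E'
from h import *
s=state(); axoff(s,[443,-161.4,75],-6); print(s['force'],s['gripper_width'])
E
```

```text
time_s: 14.2
ee_pos: [441.3, -171.2, 58.2]
ee_rot: [-152.2, -0.8, 173.8]
force: [-0.7, -4.3, 3.9]
gripper_width: 39.6
axis rel grasp (tool yz) [ 0.92 -0.68] along -0.3 dir in tool [-1.    -0.003 -0.014]
[-0.69681743 -4.3049849   3.88299909] 39.59530611731526
time_s: 14.82
ee_pos: [442.7, -165.0, 56.2]
ee_rot: [-172.3, -0.7, 173.7]
force: [-0.5, -0.7, 5.0]
gripper_width: 39.4
axis rel grasp (tool yz) [ 1.07 -0.33] along 0.3 dir in tool [-1.     0.004 -0.012]
[-0.47811767 -0.68122143  5.0281225 ] 39.41385112965875
```

```bash
python3 -m creep '[[1,0,1.67,-0.17,-5,0,0],[1,0,1.67,-0.17,-5,0,0],[1,0,1.67,-0.17,-5,0,0],[1,0,1.67,-0.17,-5,0,0],[1,0,1.67,-0.17,-5,0,0]]' 20
python3 - <<'E'
from h import *
s=state(); axoff(s,[443,-161.4,75],-6); print(s['force'],s['gripper_width'])
E
python3 -m creep '[[1,0,1.67,-0.07,-5,0,0],[1,0,1.67,-0.07,-5,0,0],[1,0,1.67,-0.07,-5,0,0],[1,0,1.67,-0.07,-5,0,0],[1,0,0,0,0,0,0]]' 20
python3 - <<'E'
from h import *
s=state(); axoff(s,[443,-161.4,75],-6); print(s['force'],s['gripper_width'],s['qpos'].round(0))
E
python3 -m creep '[[0.35,0,0,0,0,0,0],[0.35,0,0,0,0,0,0],[0.35,0,-3.26,-0.29,10,0,0],[0.35,0,-3.26,-0.29,10,0,0],[0.35,0,-3.26,-0.29,10,0,0]]' 20
python3 -m creep '[[0.35,0,-3.26,-0.29,10,0,0],[0.35,0,-3.26,-0.29,10,0,0],[0.35,0,-3.26,-0.29,10,0,0],[0.35,0,-2,-0.1,6,0,0],[0.35,0,0,0,0,0,0]]' 20
python3 - <<'E'
from h import *
s=state(); axoff(s,[443,-161.4,75],-6); print(s['force'],s['gripper_width'],s['qpos'].round(0))
snap('wrist','w12')
E
```

```text
time_s: 15.45
ee_pos: [444.0, -156.7, 56.7]
ee_rot: [162.7, -0.7, 173.8]
force: [-1.4, -3.0, 0.9]
gripper_width: 39.8
axis rel grasp (tool yz) [ 0.88 -0.07] along 0.7 dir in tool [-1.     0.007 -0.01 ]
[-1.38487263 -2.96391569  0.85330914] 39.82468451461437
time_s: 16.08
ee_pos: [444.5, -150.6, 59.4]
ee_rot: [142.7, -0.8, 173.7]
force: [-0.2, -1.8, 4.9]
gripper_width: 39.5
axis rel grasp (tool yz) [ 0.8  -0.21] along 0.5 dir in tool [-1.     0.013 -0.009]
[-0.20730157 -1.76415497  4.92691225] 39.54372873941474 [ -41.   30.  108.   32.   69. -143.]
time_s: 16.7
ee_pos: [442.8, -159.0, 56.7]
ee_rot: [173.0, -0.7, 173.7]
force: [-0.1, 0.8, -0.5]
gripper_width: 59.4
time_s: 17.32
ee_pos: [440.3, -168.1, 56.9]
ee_rot: [-152.5, -1.1, 174.0]
force: [-0.9, 0.9, -0.8]
gripper_width: 59.3
axis rel grasp (tool yz) [-2.24 -0.45] along -1.6 dir in tool [-1.    -0.008 -0.018]
[-0.92143375  0.87628406 -0.76755813] 59.253684339735194 [ -3.  21. 119. -38.  49. -60.]
```

View pics/w12.png

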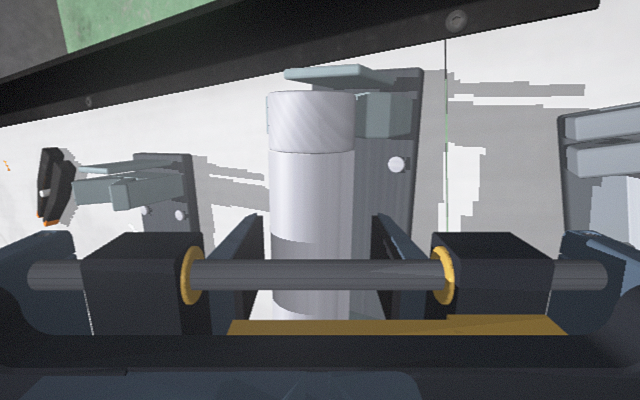

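```bash
python3 - <<'E'
from h import *
f=load('w12')['frame'][80:230,255:430]; g=load('w11')['frame'][80:230,255:430]
z=lambda i:cv2.resize(i,None,fx=2.2*1,fy=3.5,interpolation=cv2.INTER_CUBIC)
cv2.imwrite('pics/z12.png',np.hstack([z(f),z(g)])[:,:,::-1])
E
```

```text
(no output)
```

View pics/z12.png

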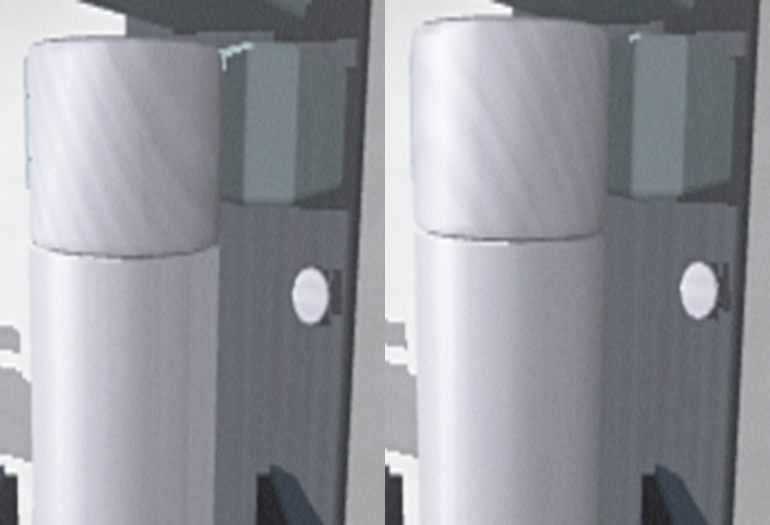

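```bash
python3 -m creep '[[0.45,0,0,0,0,0,0],[0.45,0,0,0,0,0,0],[0.45,0,0,0,0,0,0]]' 20
python3 - <<'E'
from h import *
s=state(); axoff(s,[443,-161.4,75],-6); print(s['force'],s['gripper_width'],s['qpos'].round(0))
E
python3 -m creep '[[1,0,-0.2,0,0,0,0],[1,0,0,0,0,0,0],[1,0,0,0,0,0,0],[1,0,0,0,0,0,0]]' 20
python3 - <<'E'
from h import *
s=state(); axoff(s,[443,-161.4,75],-6); print(s['force'],s['gripper_width'])
E
```

```text
time_s: 17.75
ee_pos: [440.4, -170.7, 57.9]
ee_rot: [-152.5, -1.0, 173.6]
force: [-0.2, 0.5, -0.3]
gripper_width: 50.1
axis rel grasp (tool yz) [ 0.57 -0.73] along -1.2 dir in tool [-1.    -0.002 -0.018]
[-0.23714303  0.54490358 -0.2523889 ] 50.08081256592824 [ -4.  21. 119. -38.  49. -60.]
time_s: 18.25
ee_pos: [440.4, -171.0, 58.2]
ee_rot: [-152.4, -1.0, 173.7]
force: [0.1, -5.1, 1.2]
gripper_width: 39.6
axis rel grasp (tool yz) [ 0.92 -0.65] along -1.2 dir in tool [-1.    -0.004 -0.018]
[ 0.12984775 -5.08766438  1.19357194] 39.57427669037162
```

```bash
python3 -m creep '[[1,0,1.67,-0.07,-5,0,0],[1,0,1.67,-0.07,-5,0,0],[1,0,1.67,-0.07,-5,0,0],[1,0,1.67,-0.07,-5,0,0],[1,0,0,0,0,0,0]]' 20
python3 - <<'E'
from h import *
s=state(); axoff(s,[443,-161.4,75],-6); print(s['force'],s['gripper_width'])
E
python3 -m creep '[[1,0,1.67,-0.17,-5,0,0],[1,0,1.67,-0.17,-5,0,0],[1,0,1.67,-0.17,-5,0,0],[1,0,1.67,-0.17,-5,0,0],[1,0,1.67,-0.17,-5,0,0]]' 20
python3 - <<'E'
from h import *
s=state(); axoff(s,[443,-161.4,75],-6); print(s['force'],s['gripper_width'])
E
python3 -m creep '[[1,0,1.67,-0.07,-5,0,0],[1,0,1.67,-0.07,-5,0,0],[1,0,1.67,-0.07,-5,0,0],[1,0,1.67,-0.07,-5,0,0],[1,0,0,0,0,0,0]]' 20
python3 - <<'E'
from h import *
s=state(); axoff(s,[443,-161.4,75],-6); print(s['force'],s['gripper_width'],s['qpos'].round(0))
E
```

```text
time_s: 18.88
ee_pos: [441.7, -164.9, 56.3]
ee_rot: [-172.5, -0.9, 173.6]
force: [-0.7, -1.2, 3.9]
gripper_width: 39.3
axis rel grasp (tool yz) [ 1.13 -0.25] along -0.6 dir in tool [-1.     0.004 -0.016]
[-0.70180447 -1.22340598  3.89881528] 39.2625935157551
time_s: 19.5
ee_pos: [443.1, -156.8, 57.1]
ee_rot: [162.6, -0.9, 173.8]
force: [-1.6, -3.0, 0.3]
gripper_width: 39.8
axis rel grasp (tool yz) [0.96 0.32] along -0.1 dir in tool [-1.     0.007 -0.014]
[-1.56742511 -2.97806891  0.26914082] 39.83134063983455
time_s: 20.12
ee_pos: [443.7, -150.8, 59.8]
ee_rot: [142.6, -1.0, 173.7]
force: [-1.3, -3.3, 6.6]
gripper_width: 39.4
axis rel grasp (tool yz) [0.8  0.28] along -0.2 dir in tool [-1.     0.015 -0.011]
[-1.30950087 -3.27416596  6.60001261] 39.358096863103675 [ -41.   30.  108.   32.   69. -143.]
```

```bash
python3 -m creep '[[0.35,0,0,0,0,0,0],[0.35,0,0,0,0,0,0],[0.35,0,-3.26,-0.29,10,0,0],[0.35,0,-3.26,-0.29,10,0,0],[0.35,0,-3.26,-0.29,10,0,0]]' 20
python3 -m creep '[[0.35,0,-3.26,-0.29,10,0,0],[0.35,0,-3.26,-0.29,10,0,0],[0.35,0,-3.26,-0.29,10,0,0],[0.35,0,-2,-0.1,6,0,0],[0.45,0,0,0,0,0,0]]' 20
python3 -m creep '[[0.45,0,0,0,0,0,0],[0.45,0,0,0,0,0,0]]' 20
python3 - <<'E'
from h import *
s=state(); axoff(s,[443,-161.4,75],-6); print(s['force'],s['gripper_width'],s['qpos'].round(0))
d=snap('wrist','w13')
f=d['frame'][80:230,235:430]
cv2.imwrite('pics/z13.png',cv2.resize(f,None,fx=4,fy=4,interpolation=cv2.INTER_CUBIC)[:,:,::-1])
E
```

```text
time_s: 20.75
ee_pos: [441.8, -158.6, 56.7]
ee_rot: [172.8, -0.9, 173.7]
force: [-0.4, 2.8, -1.6]
gripper_width: 59.6
time_s: 21.38
ee_pos: [439.4, -167.9, 57.0]
ee_rot: [-152.5, -1.3, 173.9]
force: [1.3, 1.4, -0.8]
gripper_width: 52.2
time_s: 21.62
ee_pos: [439.6, -170.5, 58.2]
ee_rot: [-152.5, -1.2, 173.6]
force: [-0.1, 1.4, -0.6]
gripper_width: 49.8
axis rel grasp (tool yz) [ 0.59 -0.47] along -2.0 dir in tool [-1.    -0.003 -0.021]
[-0.05045499  1.39441229 -0.57693372] 49.84632692307497 [ -4.  21. 119. -37.  49. -60.]
```

View pics/z13.png

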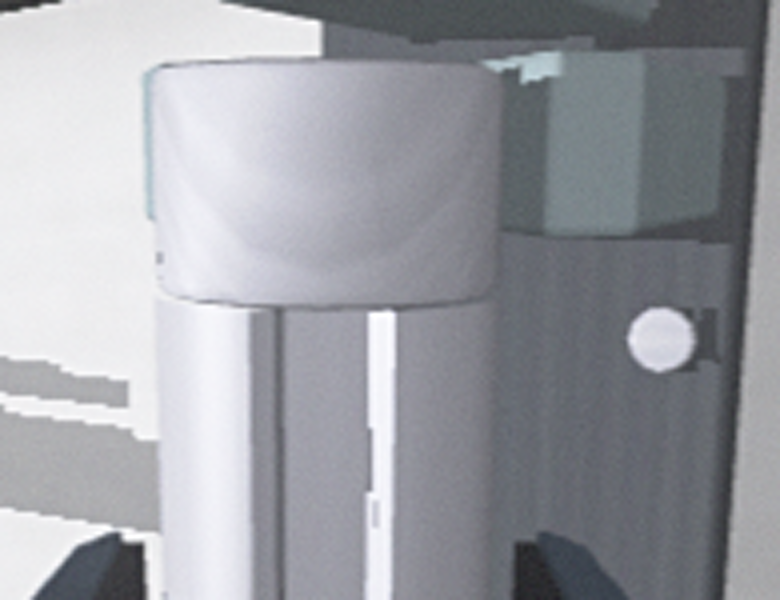

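```bash
python3 -m creep '[[1,0,-0.3,-0.2,0,0,0],[1,0,0,0,0,0,0],[1,0,0,0,0,0,0],[1,0,0,0,0,0,0]]' 20
python3 - <<'E'
from h import *
s=state(); axoff(s,[443,-161.4,75],-6); print(s['force'],s['gripper_width'],s['ee_rot'])
E
python3 -m creep '[[1,0,1.74,-0.07,-5.2,0,0],[1,0,1.74,-0.07,-5.2,0,0],[1,0,1.74,-0.07,-5.2,0,0],[1,0,1.74,-0.07,-5.2,0,0],[1,0,1.74,-0.07,-5.2,0,0]]' 20
python3 -m creep '[[1,0,0,0,0,0,0]]' 20
python3 - <<'E'
from h import *
s=state(); axoff(s,[443,-161.4,75],-6); print(s['force'],s['gripper_width'],s['ee_rot'])
E
python3 -m creep '[[0.3,0,0,0,0,0,0],[0.3,0,0,0,0,0,0]]' 20
python3 - <<'E'
from h import *
go([442,-161.5,110],[180,0,174])
E
```

```text
time_s: 22.18
ee_pos: [439.6, -170.8, 58.5]
ee_rot: [-152.4, -1.2, 173.6]
force: [-0.3, -4.0, 1.1]
gripper_width: 39.6
axis rel grasp (tool yz) [ 0.95 -0.26] along -2.0 dir in tool [-1.    -0.004 -0.022]
[-0.32492377 -4.01478738  1.07019409] 39.59044909210676 [-152.41985841   -1.21311626  173.64687832]
time_s: 22.8
ee_pos: [441.1, -162.7, 56.5]
ee_rot: [-178.5, -1.1, 173.9]
force: [-2.1, -3.3, 0.2]
gripper_width: 39.5
time_s: 22.92
ee_pos: [441.2, -162.9, 56.5]
ee_rot: [-178.4, -1.1, 173.6]
force: [-0.5, 0.2, 5.8]
gripper_width: 39.4
axis rel grasp (tool yz) [1.14 0.29] along -1.3 dir in tool [-1.     0.007 -0.019]
[-0.49969639  0.22064653  5.75847537] 39.41345020088113 [-178.44989924   -1.08759157  173.58580692]
time_s: 23.18
ee_pos: [440.3, -160.9, 55.6]
ee_rot: [-178.5, -1.3, 173.7]
force: [0.7, 1.5, -0.2]
gripper_width: 56.5
shift [ -0.6  -1.9 -54.4] n 1
turn [-1.5 -1.3 -0.3] n 1
shift after turn [ -1.8  -0.4 -54.4]
```

```bash
python3 -m creep '[[0.3,0,0,-50,-1.5,-1.3,-0.3],[0.3,-30,-1.9,-50,0,0,0],[0.3,-30,0,0,0,0,0],[0.3,0,0,0,0,0,0],[0.3,0,0,0,0,0,0]]'; python3 - <<'E'
from h import *
d=snap('wrist','w14');s=state();print(s['ee_pos'],s['ee_rot'])
f=d['frame'][20:230,235:400]
cv2.imwrite('pics/z14.png',cv2.resize(f,None,fx=4,fy=2.8,interpolation=cv2.INTER_CUBIC)[:,:,::-1])
g=d['frame'].astype(int).mean(2).astype(int)
for r in (100,130,160,190): print(r,[(i,g[r,i]) for i in range(270,362,2)])
E
```

```text
time_s: 23.8
ee_pos: [499.7, -167.8, 155.0]
ee_rot: [180.0, -0.1, 174.0]
force: [-0.1, 1.4, 0.3]
gripper_width: 64.1
[ 499.57993367 -167.98185091  155.05691807] [ 1.79968590e+02 -8.28925209e-02  1.73992084e+02]
100 [(270, np.int64(232)), (272, np.int64(232)), (274, np.int64(231)), (276, np.int64(232)), (278, np.int64(209)), (280, np.int64(109)), (282, np.int64(112)), (284, np.int64(106)), (286, np.int64(108)), (288, np.int64(115)), (290, np.int64(198)), (292, np.int64(214)), (294, np.int64(217)), (296, np.int64(222)), (298, np.int64(228)), (300, np.int64(236)), (302, np.int64(242)), (304, np.int64(246)), (306, np.int64(125)), (308, np.int64(119)), (310, np.int64(143)), (312, np.int64(147)), (314, np.int64(150)), (316, np.int64(151)), (318, np.int64(146)), (320, np.int64(147)), (322, np.int64(145)), (324, np.int64(227)), (326, np.int64(234)), (328, np.int64(154)), (330, np.int64(145)), (332, np.int64(127)), (334, np.int64(123)), (336, np.int64(122)), (338, np.int64(119)), (340, np.int64(118)), (342, np.int64(101)), (344, np.int64(99)), (346, np.int64(108)), (348, np.int64(103)), (350,
[... 2473 characters left out ...]
98, np.int64(224)), (300, np.int64(230)), (302, np.int64(236)), (304, np.int64(235)), (306, np.int64(170)), (308, np.int64(127)), (310, np.int64(130)), (312, np.int64(147)), (314, np.int64(147)), (316, np.int64(146)), (318, np.int64(145)), (320, np.int64(138)), (322, np.int64(146)), (324, np.int64(234)), (326, np.int64(210)), (328, np.int64(154)), (330, np.int64(133)), (332, np.int64(124)), (334, np.int64(124)), (336, np.int64(120)), (338, np.int64(117)), (340, np.int64(106)), (342, np.int64(103)), (344, np.int64(105)), (346, np.int64(101)), (348, np.int64(101)), (350, np.int64(95)), (352, np.int64(138)), (354, np.int64(158)), (356, np.int64(155)), (358, np.int64(156)), (360, np.int64(154))]
```

View pics/z14.png

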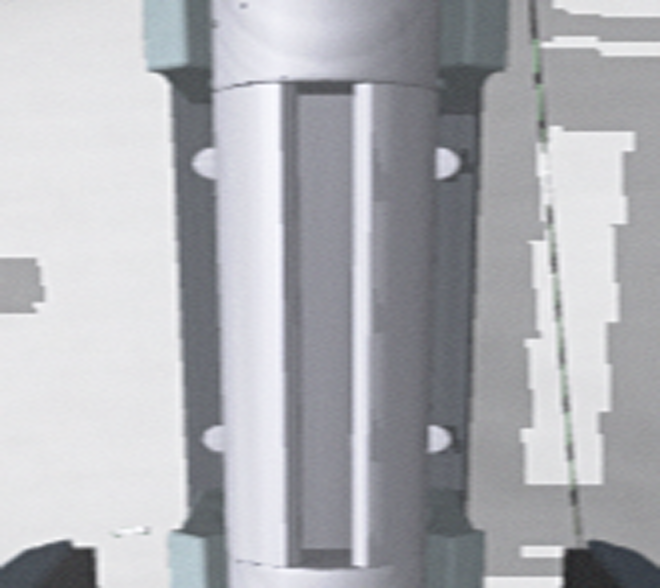

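```bash
python3 - <<'E'
from h import *
d=load('w14')
for n,u,v,z in [('m1',316.4,100,93.5),('m2',316.6,190,93.5),('f1',235+326/4,20+110/2.8,77),('f2',235+326/4,20+540/2.8,77)]: print(n,onz(d,u,v,z).round(1))
# slot ends at row
a=onz(d,316.5,20+82/2.8,94); b=onz(d,316.5,20+562/2.8,94); print((a+b)/2,np.linalg.norm(a-b),np.degrees(np.arctan2(*(b-a)[1::-1])))
s=state()
R=R_of(s['ee_rot']).as_matrix(); print((R.T@d['view'][:3,:3].T).round(4))
E
```

```text
m1 [ 420.8 -159.5   93.5]
m2 [ 483.7 -166.    93.5]
f1 [ 392.7 -156.5   77. ]
f2 [ 506.3 -168.5   77. ]
[ 448.08237338 -162.33754747   94.        ] 118.75330131259376 -6.038624626657628
[[-2.000e-04 -9.676e-01 -2.526e-01]
 [ 1.000e+00 -2.000e-04  2.000e-04]
 [-2.000e-04 -2.526e-01  9.676e-01]]
```

```bash
python3 -m creep '[[0.35,0,40,-40,0,0,0],[0.35,5,60,0,0,0,0],[0.35,5,60,0,0,0,0],[0.35,5,60,0,0,0,0],[0.35,5,60,0,0,0,0]]'; python3 -m creep '[[0.35,5,60,0,0,0,0],[0.35,5,50,0,0,0,0],[0.35,0,0,0,0,0,0],[0.35,0,0,0,0,0,0]]'
python3 - <<'E'
from h import *
d=snap('wrist','w15');s=state();print(s['qpos'].round())
go([491,251,150],[180,0,174.3])
E
```

```text
time_s: 24.48
ee_pos: [509.1, 113.3, 195.6]
ee_rot: [-180.0, 0.0, 173.9]
force: [0.9, 1.2, -0.7]
gripper_width: 59.4
time_s: 24.98
ee_pos: [511.2, 221.6, 195.4]
ee_rot: [-179.9, 0.0, 174.0]
force: [0.1, 0.9, -0.1]
gripper_width: 59.3
[ 22.  17.  94.  -0.  69. -62.]
shift [23.5 27.6 45.6] n 1
turn [-0.1  0.  -0.4] n 1
shift after turn [23.3 27.7 45.6]
```

View pics/w15.png

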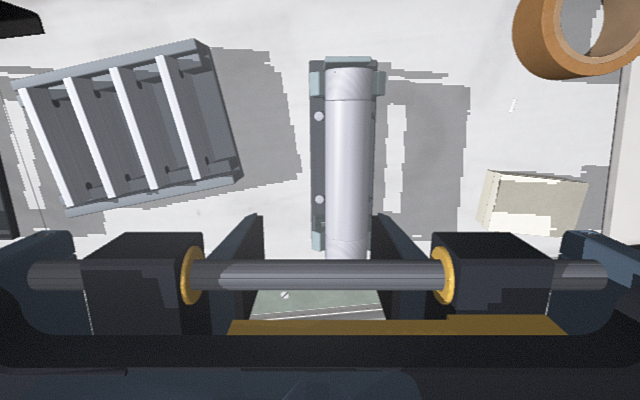

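```bash
python3 -m creep '[[0.35,23.3,27.7,15,0,0,-0.4],[0.35,0,0,50,0,0,0],[0.35,0,0,40,0,0,0],[0.35,0,0,33,0,0,0],[0.35,0,0,0,0,0,0]]';python3 -m creep '[[0.35,0,0,0,0,0,0],[0.35,0,0,0,0,0,0]]'
python3 - <<'E'
from h import *
d=snap('wrist','w16');s=state();print(s['qpos'].round(),s['force'])
go([491,251.3,56],[180,0,174.3])
f=d['frame'][60:230,235:400]
cv2.imwrite('pics/z16.png',cv2.resize(f,None,fx=4,fy=3,interpolation=cv2.INTER_CUBIC)[:,:,::-1])
E
```

```text
time_s: 25.65
ee_pos: [490.4, 249.9, 56.0]
ee_rot: [-179.8, -0.2, 174.3]
force: [0.4, 0.7, 0.1]
gripper_width: 59.0
time_s: 25.9
ee_pos: [493.3, 252.3, 59.7]
ee_rot: [179.9, 0.3, 174.3]
force: [0.1, 0.7, -1.6]
gripper_width: 59.2
[ 26.  25. 105.  -0.  50. -58.] [-0.22963541  1.9490799  -0.49677096]
shift [ 2.  -1.3  3.6] n 1
turn [0.1 0.2 0.1] n 1
shift after turn [ 2.  -1.3  3.6]
```

View pics/z16.png

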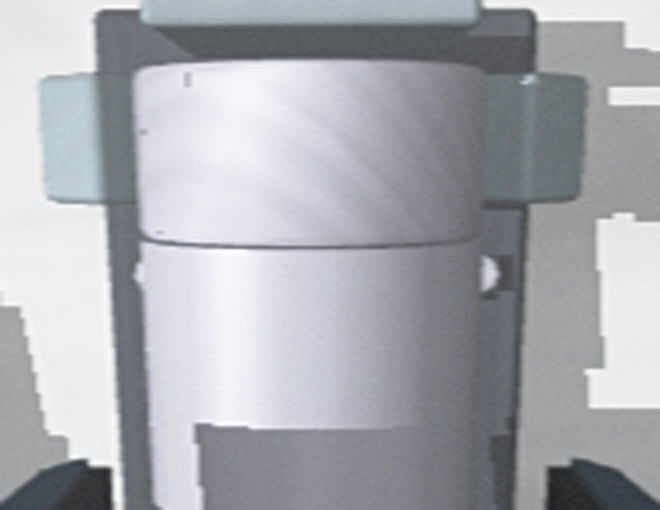

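```bash
python3 -m creep '[[0.35,2,-1.8,2.5,0,0,0],[0.35,0,-3.26,-0.29,10,0,0],[0.35,0,-3.26,-0.29,10,0,0],[0.35,0,-3.26,-0.29,10,0,0],[0.35,0,-3.26,-0.29,10,0,0]]';python3 -m creep '[[0.35,0,-3.26,-0.29,10,0,0],[0.35,0,0,0,0,0,0],[0.35,0,0,0,0,0,0],[0.35,0,0,0,0,0,0]]';python3 - <<'E'
from h import *
s=state();print(s['qpos'].round(1)); axoff(s,[493.3,250.8,75],-5.8)
snap('wrist','w17')
E
```

```text
time_s: 26.58
ee_pos: [489.2, 239.3, 60.8]
ee_rot: [-139.8, 0.2, 174.4]
force: [-0.0, 0.7, -1.4]
gripper_width: 59.1
time_s: 27.08
ee_pos: [488.9, 235.6, 63.6]
ee_rot: [-130.1, 0.2, 174.3]
force: [-0.3, 2.3, -0.6]
gripper_width: 59.0
[ 42.8  43.6  86.6 -30.6  91.1 -30.3]
axis rel grasp (tool yz) [ 1.29 -0.42] along -2.9 dir in tool [-1.     0.001  0.003]
```

View pics/w17.png

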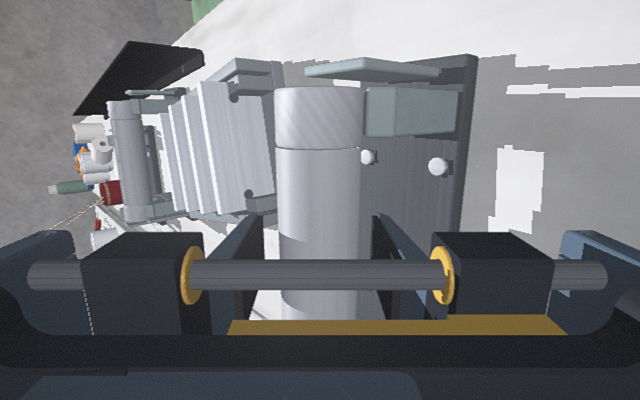

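```bash
python3 -m creep '[[0.45,0,0.4,0,0,0,0],[0.45,0,0,0,0,0,0],[1,0,0,0,0,0,0],[1,0,0,0,0,0,0],[1,0,0,0,0,0,0]]' 20
python3 - <<'E'
from h import *
s=state(); axoff(s,[493.3,250.8,75],-5.8); print(s['force'],s['gripper_width'],s['ee_rot'])
E
```

```text
time_s: 27.75
ee_pos: [488.5, 235.4, 63.2]
ee_rot: [-129.8, 0.1, 174.4]
force: [0.5, -1.6, 6.3]
gripper_width: 37.7
axis rel grasp (tool yz) [ 1.09 -0.88] along -3.3 dir in tool [-1.    -0.     0.003]
[ 0.48105598 -1.61760636  6.29296424] 37.7071499497694 [-1.29782479e+02  1.05015457e-01  1.74356400e+02]
```

```bash
python3 -m creep '[[1,0,1.67,-0.07,-5,0,0],[1,0,1.67,-0.07,-5,0,0],[1,0,1.67,-0.07,-5,0,0],[1,0,1.67,-0.07,-5,0,0],[1,0,0,0,0,0,0]]' 20
python3 - <<'E'
from h import *
s=state(); axoff(s,[493.3,250.8,75],-5.8); print(s['force'],s['gripper_width'])
E
python3 -m creep '[[1,0,1.67,-0.07,-5,0,0],[1,0,1.67,-0.07,-5,0,0],[1,0,1.67,-0.07,-5,0,0],[1,0,1.67,-0.07,-5,0,0],[1,0,0,0,0,0,0]]' 20
python3 - <<'E'
from h import *
s=state(); axoff(s,[493.3,250.8,75],-5.8); print(s['force'],s['gripper_width'])
E
```

```text
time_s: 28.38
ee_pos: [489.1, 240.4, 58.6]
ee_rot: [-150.0, 0.1, 174.3]
force: [0.4, -2.7, 4.4]
gripper_width: 37.7
axis rel grasp (tool yz) [ 1.12 -0.81] along -3.2 dir in tool [-1.    -0.     0.003]
[ 0.42793126 -2.65938622  4.40620418] 37.694024593704896
time_s: 29.0
ee_pos: [489.6, 246.6, 55.8]
ee_rot: [-169.8, 0.1, 174.3]
force: [-1.3, -3.9, 7.2]
gripper_width: 38.1
axis rel grasp (tool yz) [ 1.09 -0.89] along -3.3 dir in tool [-1.    -0.002  0.002]
[-1.34416681 -3.91892175  7.16306728] 38.063697655965484
```

```bash
python3 -m creep '[[1,0,1.6,-0.17,-5,0,0],[1,0,1.6,-0.17,-5,0,0],[1,0,1.67,-0.07,-5,0,0],[1,0,1.67,-0.07,-5,0,0],[1,0,0,0,0,0,0]]' 20
python3 - <<'E'
from h import *
s=state(); axoff(s,[493.3,250.8,75],-5.8); print(s['force'],s['gripper_width'])
E
python3 -m creep '[[1,0,1.67,-0.07,-5,0,0],[1,0,1.67,-0.07,-5,0,0],[1,0,1.67,-0.07,-5,0,0],[1,0,1.67,-0.07,-5,0,0],[1,0,0,0,0,0,0]]' 20
python3 - <<'E'
from h import *
s=state(); axoff(s,[493.3,250.8,75],-5.8); print(s['force'],s['gripper_width'],s['qpos'].round())
E
```

```text
time_s: 29.62
ee_pos: [490.2, 253.5, 55.4]
ee_rot: [170.1, 0.0, 174.4]
force: [-1.9, -6.9, 9.3]
gripper_width: 38.1
axis rel grasp (tool yz) [ 1.08 -0.94] along -3.3 dir in tool [-1.    -0.003 -0.   ]
[-1.8900185  -6.90249412  9.28451274] 38.05235747086585
time_s: 30.25
ee_pos: [491.3, 260.1, 57.4]
ee_rot: [150.0, 0.0, 174.4]
force: [-3.5, -8.0, 9.7]
gripper_width: 38.2
axis rel grasp (tool yz) [ 1.02 -0.99] along -2.9 dir in tool [-1.    -0.002 -0.001]
[-3.45807144 -7.96223629  9.66100074] 38.19143698748292 [  10.   23.  117.   47.   42. -111.]
```

```bash
python3 -m creep '[[0.35,0,0,-0.4,0,0,0],[0.35,0,0,0,0,0,0],[0.35,0,-3.26,-0.29,10,0,0],[0.35,0,-3.26,-0.29,10,0,0],[0.35,0,-3.26,-0.29,10,0,0]]' 20
python3 -m creep '[[0.35,0,-3.26,-0.29,10,0,0],[0.35,0,-3.26,-0.29,10,0,0],[0.35,0,-3.26,-0.29,10,0,0],[0.35,0,0,0,0,0,0],[0.35,0,0,0,0,0,0]]' 20
python3 -m creep '[[0.45,0,0,0,0,0,0]]'
python3 - <<'E'
from h import *
s=state(); axoff(s,[493.3,250.8,75],-5.8); print(s['force'],s['gripper_width'],s['ee_rot'])
d=snap('wrist','w18')
f=d['frame'][80:230,235:430]
cv2.imwrite('pics/z18.png',cv2.resize(f,None,fx=4,fy=4,interpolation=cv2.INTER_CUBIC)[:,:,::-1])
E
```

```text
time_s: 30.88
ee_pos: [487.1, 253.0, 54.2]
ee_rot: [176.7, -0.5, 174.6]
force: [-0.2, 1.6, -0.3]
gripper_width: 59.3
time_s: 31.5
ee_pos: [485.6, 243.6, 55.6]
ee_rot: [-153.7, -0.6, 174.7]
force: [-0.5, 1.6, -0.6]
gripper_width: 59.1
time_s: 31.62
ee_pos: [486.0, 242.6, 56.5]
ee_rot: [-153.7, -0.6, 174.6]
force: [-1.2, 1.4, 0.3]
gripper_width: 52.4
axis rel grasp (tool yz) [-0.21 -1.7 ] along -6.3 dir in tool [-1.    -0.011 -0.006]
[-1.15760117  1.39202178  0.27346445] 52.39920483268218 [-153.73730255   -0.56091334  174.61179328]
```

View pics/z18.png

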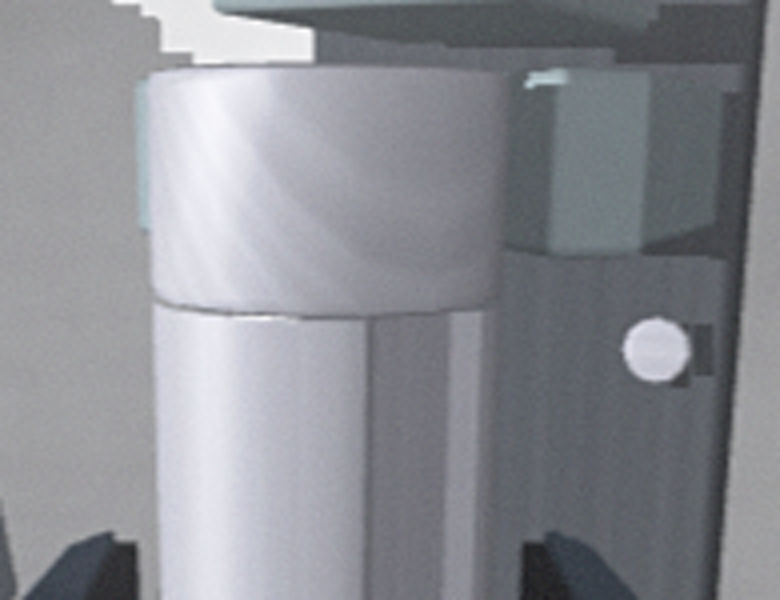

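```bash
python3 -m creep '[[0.45,-6,-3.26,-0.6,10,-0.5,0.4],[0.45,0,0,-0.6,0,0,0],[0.45,0,0,0,0,0,0],[0.45,0,0,0,0,0,0]]' 20
python3 - <<'E'
from h import *
s=state(); axoff(s,[493.3,250.8,75],-5.8); print(s['force'],s['gripper_width'],s['ee_rot'])
E
```

```text
time_s: 32.17
ee_pos: [491.9, 239.8, 59.3]
ee_rot: [-143.8, 0.1, 174.5]
force: [-0.4, 1.3, 0.1]
gripper_width: 49.9
axis rel grasp (tool yz) [-0.37 -0.4 ] along -0.4 dir in tool [-1.    -0.004  0.005]
[-0.41838581  1.27829316  0.07890662] 49.900815120962704 [-1.43772181e+02  9.26406334e-02  1.74538705e+02]
```

```bash
python3 -m creep '[[0.45,0,-1.3,0.1,0,0,0],[1,0,0,0,0,0,0],[1,0,0,0,0,0,0],[1,0,0,0,0,0,0],[1,0,0,0,0,0,0]]' 20
python3 - <<'E'
from h import *
s=state(); axoff(s,[493.3,250.8,75],-5.8); print(s['force'],s['gripper_width'],s['ee_rot'])
E
```

```text
time_s: 32.8
ee_pos: [491.8, 239.2, 59.6]
ee_rot: [-143.6, 0.1, 174.6]
force: [0.3, 0.8, 4.6]
gripper_width: 39.5
axis rel grasp (tool yz) [ 0.28 -0.58] along -0.4 dir in tool [-1.    -0.005  0.005]
[0.28430559 0.79361634 4.58985201] 39.50834200663535 [-1.43625896e+02  7.44595709e-02  1.74601112e+02]
```

```bash
python3 -m creep '[[1,0,1.67,-0.07,-5,0,0],[1,0,1.67,-0.07,-5,0,0],[1,0,1.67,-0.07,-5,0,0],[1,0,1.67,-0.07,-5,0,0],[1,0,0,0,0,0,0]]' 20
python3 - <<'E'
from h import *
s=state(); axoff(s,[493.3,250.8,75],-5.8); print(s['force'],s['gripper_width'])
E
python3 -m creep '[[1,0,1.67,-0.12,-5,0,0],[1,0,1.67,-0.12,-5,0,0],[1,0,1.67,-0.07,-5,0,0],[1,0,1.67,-0.07,-5,0,0],[1,0,0,0,0,0,0]]' 20
python3 - <<'E'
from h import *
s=state(); axoff(s,[493.3,250.8,75],-5.8); print(s['force'],s['gripper_width'])
E
python3 -m creep '[[1,0,1.6,-0.12,-5,0,0],[1,0,1.6,-0.12,-5,0,0],[1,0,1.67,-0.07,-5,0,0],[1,0,1.67,-0.07,-5,0,0],[1,0,0,0,0,0,0]]' 20
python3 - <<'E'
from h import *
s=state(); axoff(s,[493.3,250.8,75],-5.8); print(s['force'],s['gripper_width'])
E
```

```text
time_s: 33.42
ee_pos: [492.4, 245.1, 56.5]
ee_rot: [-163.8, 0.1, 174.5]
force: [0.4, 2.5, -0.4]
gripper_width: 39.4
axis rel grasp (tool yz) [ 0.37 -0.53] along -0.4 dir in tool [-1.    -0.004  0.003]
[ 0.38137095  2.46458604 -0.38460477] 39.416330206584654
time_s: 34.05
ee_pos: [493.0, 251.8, 55.7]
ee_rot: [176.4, 0.0, 174.5]
force: [-0.9, -0.2, 4.7]
gripper_width: 39.2
axis rel grasp (tool yz) [ 0.28 -0.54] along -0.4 dir in tool [-1.    -0.006  0.   ]
[-0.89116878 -0.18096296  4.67778935] 39.19579975533044
time_s: 34.67
ee_pos: [493.7, 258.3, 57.2]
ee_rot: [156.3, -0.0, 174.6]
force: [-1.2, -3.2, 6.1]
gripper_width: 39.2
axis rel grasp (tool yz) [ 0.23 -0.5 ] along -0.3 dir in tool [-1.    -0.006 -0.003]
[-1.22934657 -3.22348925  6.11009724] 39.16974070780688
```

Release, return upright, rise and look.

```bash
python3 -m creep '[[0.35,0,0,-0.4,0,0,0],[0.35,0,0,0,0,0,0],[0.35,0,-3.26,-0.29,10,0,0],[0.35,0,-3.26,-0.29,10,0,0],[0.35,0,-1,-0.1,3.7,0,0]]' 20
python3 -m creep '[[0.35,0,0,-50,0,0,0.6],[0.35,-30,0,-50,0,0,0],[0.35,-30,0,0,0,0,0],[0.35,0,0,0,0,0,0],[0.35,0,0,0,0,0,0]]'
python3 - <<'E'
from h import *
d=snap('wrist','w19');s=state();print(s['ee_pos'],s['ee_rot'])
f=d['frame'][20:230,235:400]
cv2.imwrite('pics/z19.png',cv2.resize(f,None,fx=4,fy=2.8,interpolation=cv2.INTER_CUBIC)[:,:,::-1])
E
```

```text
time_s: 35.3
ee_pos: [491.7, 253.8, 55.5]
ee_rot: [178.1, -0.2, 174.9]
force: [0.3, 1.7, -0.5]
gripper_width: 59.1
time_s: 35.92
ee_pos: [549.6, 242.3, 153.6]
ee_rot: [178.0, -0.5, 174.2]
force: [-0.2, 1.6, -0.6]
gripper_width: 59.6
[549.46308411 242.3230448  153.68798661] [178.02756867  -0.50351532 174.21051225]
```

View pics/z19.png

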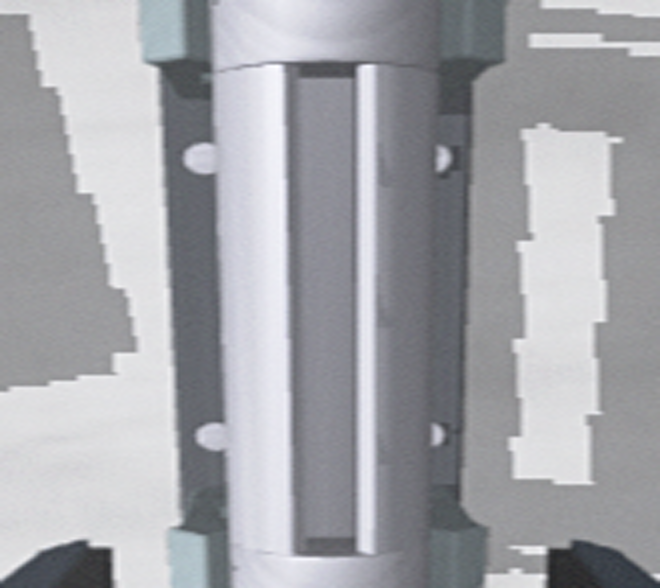

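```bash
cat >> h.py <<'E'
def slotang(d,yaw,uC,uM,v,mid_y_at=None,zax=75):
    "uC: silhouette mid, uM: mouth mid at row v. slot angle from up, + toward +y"
    V=np.array(d['view']);c=-V[:3,:3].T@V[:3,3]
    P=onz(d,uC,v,zax); n=np.array([-np.sin(np.radians(yaw)),np.cos(np.radians(yaw)),0])
    M=onz(d,uM,v,zax+18.5)
    return P, np.degrees(np.arctan2((M-P)@n,18.5))
E
python3 - <<'E'
from h import *
d=load('w19')
f=lambda x:235+x/4
for r,c,m in [(150,327,331.5),(300,327.5,332),(500,328.5,333.5)]: print(slotang(d,-5.8,f(c),f(m),20+r/2.8))
a=onz(d,f(331.5),20+64/2.8,94); b=onz(d,f(333.5),20+553/2.8,94); print('mid',(a+b)/2,np.linalg.norm(a-b),np.degrees(np.arctan2(*(b-a)[1::-1])))
a=onz(d,f(326.5),20+150/2.8,77); b=onz(d,f(328),20+500/2.8,77);print('floor',a,b)
print('R')
d=load('w14')
for r,c,m in [(150,326,326),(300,325,326),(500,326,326)]: print(slotang(d,-6,f(c),f(m),20+r/2.8))
E
```

```text
(array([451.66170578, 255.29128017,  75.        ]), np.float64(0.3815557440148678))
(array([489.3430063 , 251.51925856,  75.        ]), np.float64(0.46025087331643016))
(array([544.43420704, 246.07079488,  75.        ]), np.float64(0.8443363166800256))
mid [494.51733561 251.22260922  94.        ] 119.59736343187679 -5.632298568447324
floor [451.87177769 255.1114524   77.        ] [543.90196755 245.95606564  77.        ]
R
(array([ 401.98057113, -157.47173864,   75.        ]), np.float64(0.0292187066936621))
(array([ 439.72303536, -161.65366698,   75.        ]), np.float64(0.6180747078156769))
(array([ 495.09188978, -167.32159933,   75.        ]), np.float64(0.04359139261005522))
```

```bash
python3 - <<'E'
from h import *
d=load('w15')
f=d['frame']
c=f[30:225,5:255]
cv2.imwrite('pics/z15.png',cv2.resize(c,None,fx=3.1,fy=3,interpolation=cv2.INTER_CUBIC)[:,:,::-1])
hsv=f.astype(int); m=(hsv.min(2)>225).astype(np.uint8)*255
E
```

```text
(no output)
```

View pics/z15.png

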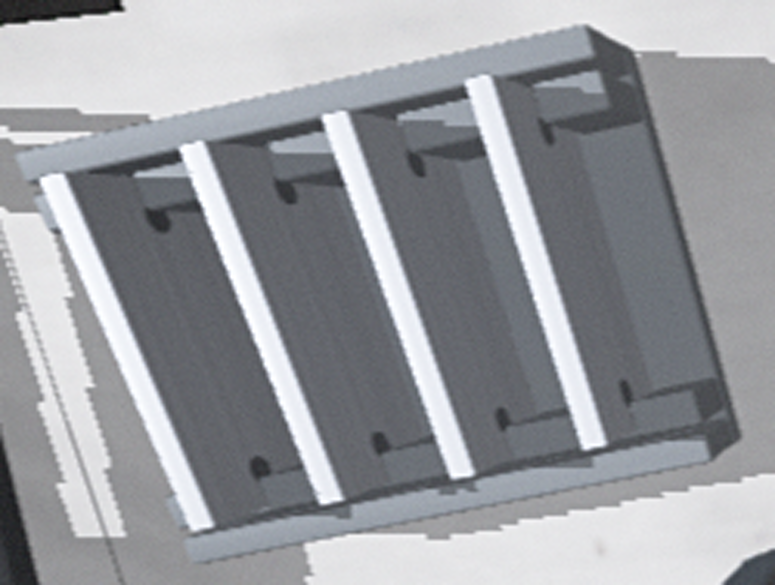

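```bash
python3 - <<'E'
from h import *
d=load('w15')
f=lambda x,y:(5+x/3.1,30+y/3)
for p,q in [((480,75),(594.5,446.5)),((337,112),(461,476)),((194,144),(330,502)),((54,175),(202,530))]:
    a=onz(d,*f(*p),67);b=onz(d,*f(*q),67);m=(a+b)/2;print(m.round(1),np.linalg.norm(a-b).round(1),np.degrees(np.arctan2(*(b-a)[1::-1])).round(2))
go([506,115,200],[180,0,180])
E
```

```text
[434.3 106.2  67. ] 109.6 5.27
[439.6  64.2  67. ] 109.1 5.0
[443.8  22.3  67. ] 109.0 5.1
[448.3 -19.5  67. ] 109.7 5.09
shift [  30.8 -129.4  -50.5] n 3
turn [ 2.  -0.4 -5.8] n 1
shift after turn [  43.5 -127.3  -46.3]
```

```bash
python3 -m creep '[[0.35,0,0,-40,2,-0.4,-5.5],[0.69,0,0,0,0,0,-5.4],[0.69,0,0,0,0,0,0]]'
python3 - <<'E'
from h import *
go([434.3,106.2,115],[180,0,-174.9])
E
```

```text
time_s: 36.35
ee_pos: [550.0, 241.0, 194.5]
ee_rot: [180.0, 0.1, -175.0]
force: [-0.7, 1.1, -1.3]
gripper_width: 42.1
shift [ 127.3 -124.2   79.2] n 3
turn [ 0.   0.1 -0.1] n 1
shift after turn [ 127.3 -124.    79.5]
```

```bash
python3 -m creep '[[0.69,42,-41,0,0,0,0],[0.69,42,-41,0,0,0,0],[0.69,43,-42,40,0,0,0],[0.69,0,0,39,0,0,0],[0.69,0,0,0,0,0,0]]'
python3 -m creep '[[0.69,0,0,0,0,0,0],[0.69,0,0,0,0,0,0]]'
python3 - <<'E'
from h import *
go([434.3,106.2,115],[180,0,-174.9])
d=snap('wrist','w20')
E
```

```text
time_s: 36.98
ee_pos: [437.9, 111.4, 118.4]
ee_rot: [-180.0, -0.3, -175.0]
force: [0.6, 1.8, 1.2]
gripper_width: 28.1
time_s: 37.22
ee_pos: [442.4, 113.0, 121.9]
ee_rot: [179.9, 0.3, -174.9]
force: [0.1, 1.5, 0.2]
gripper_width: 28.1
shift [ 8.7 -6.   6.9] n 1
turn [ 0.1  0.3 -0. ] n 1
shift after turn [ 8.6 -6.   6.9]
```

View pics/w20.png

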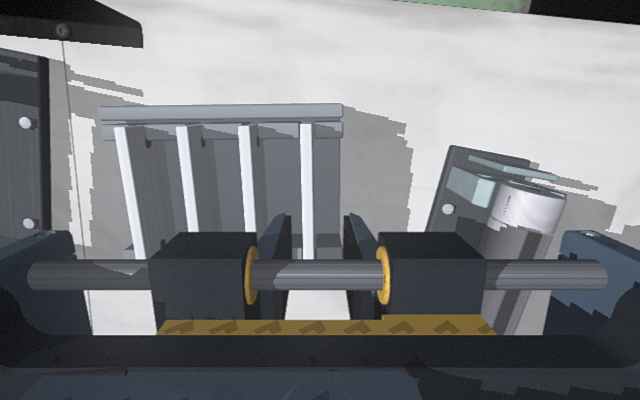

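```bash
python3 -m creep '[[0.69,8.6,-6,0,0,0,0],[0.69,0,0,20,0,0,0],[0.69,0,0,0,0,0,0],[0.69,0,0,0,0,0,0]]'
python3 - <<'E'
from h import *
go([434.3,106.2,37],[180,0,-174.9])
d=snap('wrist','w21')
f=d['frame'][60:230,215:420]
cv2.imwrite('pics/z21.png',cv2.resize(f,None,fx=3.8,fy=3,interpolation=cv2.INTER_CUBIC)[:,:,::-1])
E
```

```text
time_s: 37.78
ee_pos: [433.3, 105.5, 101.2]
ee_rot: [179.9, 0.2, -174.9]
force: [0.2, 1.3, -0.7]
gripper_width: 28.5
shift [-0.8  0.5 64.2] n 2
turn [ 0.1  0.2 -0. ] n 1
shift after turn [-1.1  0.6 64.2]
```

View pics/z21.png

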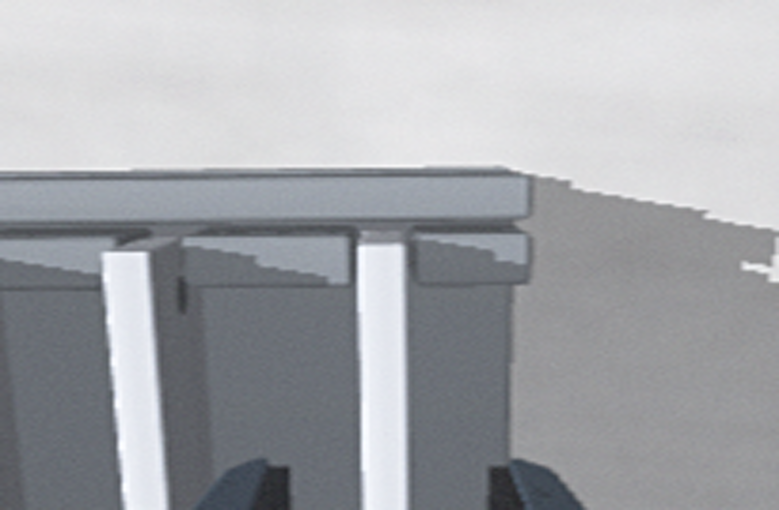

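```bash
python3 -m creep '[[0.69,-1,0.3,32,0,0,0],[0.69,0,0,31,0,0,0],[0.69,0,0,0,0,0,0],[0.69,0,0,0,0,0,0],[0.69,0,0,0,0,0,0]]'
python3 - <<'E'
from h import *
go([434.3,106.2,37],[180,0,-174.9])
print(state()['force'])
E
python3 -m creep '[[1,0,0,0,0,0,0],[1,0,0,0,0,0,0],[1,0,0,0,0,0,0],[1,0,0,0,0,0,0]]' 40
python3 - <<'E'
from h import *
print(state())
E
```

```text
time_s: 38.45
ee_pos: [435.3, 106.3, 39.0]
ee_rot: [179.9, 0.3, -174.9]
force: [-0.3, 1.4, -0.8]
gripper_width: 28.5
shift [1. 0. 2.] n 1
turn [ 0.1  0.3 -0. ] n 1
shift after turn [1. 0. 2.]
[-0.32159768  1.35526671 -0.79657597]
time_s: 38.95
ee_pos: [434.4, 106.1, 38.0]
ee_rot: [179.9, 0.2, -174.9]
force: [0.1, 1.1, 5.2]
gripper_width: 7.4
{'time_s': 38.95, 'qpos': array([ 1.22266891e+01,  1.84389086e+01,  1.19848377e+02,  4.26654419e-02,
        4.15110019e+01, -8.28717254e+01]), 'qvel': array([ 0.05249875,  0.04726711,  0.01959832, -0.07511278,  0.01974423,
        0.08669414]), 'effort': array([ 3.28783679e-02, -3.14500308e+01, -1.47238237e+01,  3.90228303e-02,
       -1.84045499e-01,  2.01873510e-02]), 'ee_pos': array([434.41251479, 106.07155368,  38.00342501]), 'ee_rot': array([ 179.9468    ,    0.19662258, -174.93357614]), 'force': array([0.06362554, 1.07251276, 5.19668123]), 'torque': array([ 0.07983291,  0.15830462, -0.0073861 ]), 'gripper_width': 7.413678521501198}
```

```bash
python3 -m creep '[[1,0,0,-20,0,0,0],[1,0,0,-30,0,0,0],[1,0,0,-40,0,0,0],[1,0,0,-40,0,0,0],[1,0,0,0,0,0,0]]' 40
python3 -m creep '[[1,0,0,0,0,0,5.4],[1,0,0,0,0,0,5.4],[1,0,0,0,0,0,0]]' 40
python3 - <<'E'
from h import *
go([494.5,251,165],[180,0,174.3]); print(state()['gripper_width'])
E
```

```text
time_s: 39.58
ee_pos: [435.7, 106.3, 170.0]
ee_rot: [179.9, 0.5, -174.9]
force: [0.1, 1.6, -1.6]
gripper_width: 7.7
time_s: 39.95
ee_pos: [432.8, 105.7, 166.0]
ee_rot: [180.0, -0.0, 174.3]
force: [0.2, 1.2, -2.1]
gripper_width: 7.9
shift [-47.  150.7   1.1] n 3
turn [ 0. -0.  0.] n 1
shift after turn [-47.  150.7   1. ]
7.865415111309233
```

```bash
python3 -m creep '[[1,-12,37,0,0,0,0],[1,-12,38,0,0,0,0],[1,-12,38,0,0,0,0],[1,-11,37.7,0,0,0,0],[1,0,0,0,0,0,0]]' 40
python3 -m creep '[[1,0,0,0,0,0,0],[1,0,0,0,0,0,0]]' 40
python3 - <<'E'
from h import *
go([494.5,251,165],[180,0,174.3]); print(state()['gripper_width'])
d=snap('wrist','w22');t=snap('side','s22')
cv2.imwrite('pics/z22.png',d['frame'][:,:,::-1])
E
```

```text
time_s: 40.58
ee_pos: [496.1, 253.2, 166.4]
ee_rot: [179.9, 0.1, 174.5]
force: [-0.3, 1.2, -1.2]
gripper_width: 8.2
time_s: 40.83
ee_pos: [495.1, 250.2, 167.6]
ee_rot: [180.0, 0.1, 174.2]
force: [-0.4, 1.1, -2.1]
gripper_width: 7.9
shift [0.7 0.7 2.6] n 1
turn [ 0.   0.1 -0.1] n 1
shift after turn [0.7 0.7 2.6]
7.911347141913997
```

View pics/z22.png

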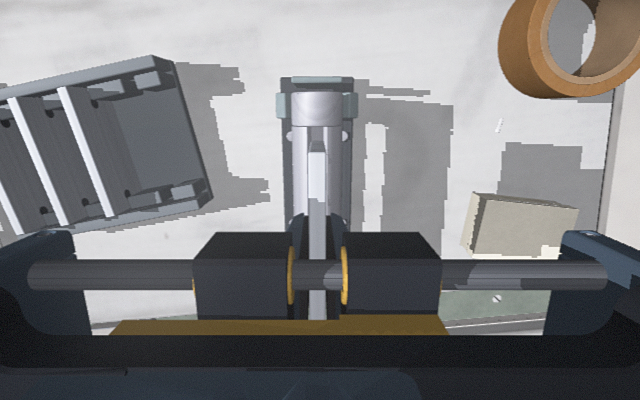

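```bash
python3 - <<'E'
from h import *
d=load('w22');s=state()
f=d['frame'][80:235,270:365]
cv2.imwrite('pics/z22b.png',cv2.resize(f,None,fx=6,fy=3.8,interpolation=cv2.INTER_CUBIC)[:,:,::-1])
print(pxoff(d,s,317,142,-29),pxoff(d,s,317,152,-29))
E
python3 -m creep '[[1,0.7,0.7,25,0,0,0],[1,0,0,0,0,0,0],[1,0,0,0,0,0,0]]' 40
python3 - <<'E'
from h import *
go([494.5,251,103],[180,0,174.3]); print(state()['gripper_width'])
d=snap('wrist','w23b')
f=d['frame'][50:235,270:365]
cv2.imwrite('pics/z23b.png',cv2.resize(f,None,fx=6,fy=3.2,interpolation=cv2.INTER_CUBIC)[:,:,::-1])
E
```

```text
[ 59.20418087   0.21874802 -29.        ] [ 54.90908203   0.21845532 -29.        ]
time_s: 41.3
ee_pos: [495.5, 251.8, 143.7]
ee_rot: [179.9, 0.2, 174.2]
force: [0.2, 1.9, -0.9]
gripper_width: 8.2
shift [ 1.1 -1.  40.7] n 1
turn [ 0.1  0.2 -0.1] n 1
shift after turn [ 0.9 -0.9 40.7]
8.186100747569427
```

View pics/z22b.png

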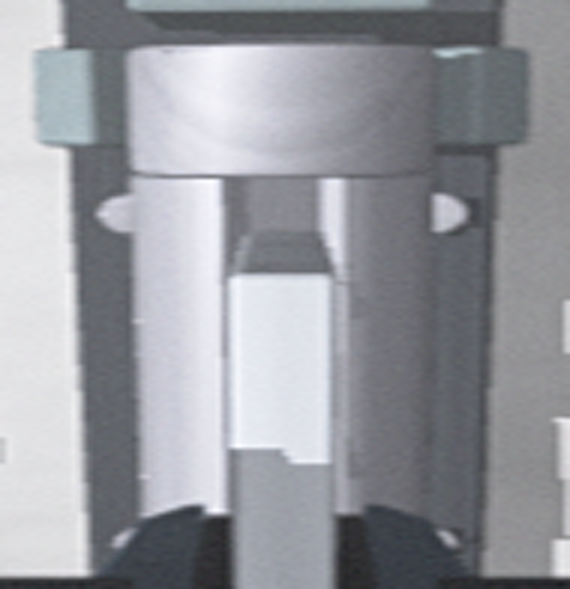

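View pics/z23b.png

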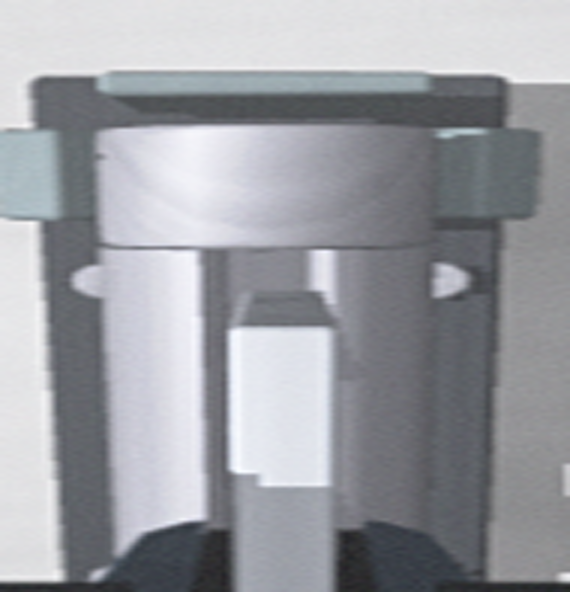

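```bash
python3 -m creep '[[1,1,-0.8,17,0,0,0],[1,0,0,0,0,0,0],[1,0,0,0,0,0,0],[1,0,0,0,0,0,0],[1,0,0,0,0,0,0]]' 40
python3 - <<'E'
from h import *
go([494.5,250.8,103],[180,0,174.3]); print(state()['gripper_width'])
d=snap('wrist','w24')
f=d['frame'][50:235,270:365]
cv2.imwrite('pics/z24.png',cv2.resize(f,None,fx=6,fy=3.2,interpolation=cv2.INTER_CUBIC)[:,:,::-1])
E
```

```text
time_s: 41.98
ee_pos: [494.4, 251.4, 126.5]
ee_rot: [179.9, 0.2, 174.3]
force: [-0.1, 2.1, -2.0]
gripper_width: 7.8
shift [-0.1 -0.6 23.5] n 1
turn [ 0.1  0.2 -0. ] n 1
shift after turn [-0.2 -0.6 23.5]
7.7911075072189755
```

View pics/z24.png

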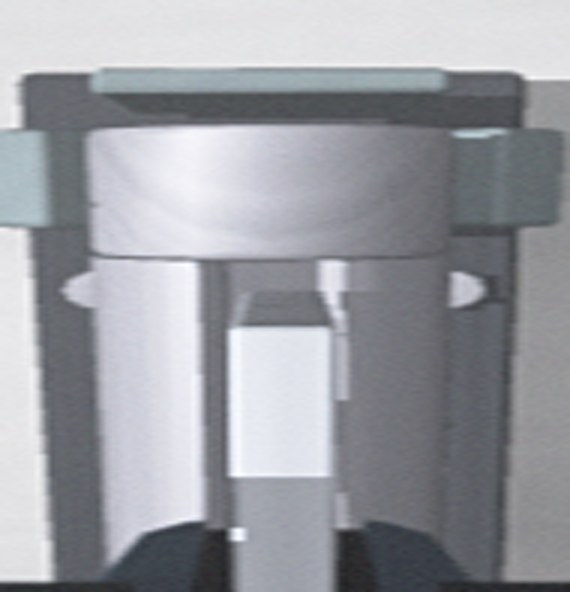

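```bash
python3 - <<'E'
from h import *
d=load('w24');s=state();R=R_of(s['ee_rot'])
for u in (270+271/6,270+274/6):
  for z in (94,77): P=onz(d,u,130.6,z);print(R.inv().apply(P-s['ee_pos']))
E
python3 -m creep '[[1,0,-0.8,6,0,0,0],[1,0,0,0,0,0,0],[1,0,0,0,0,0,0]]' 40
python3 - <<'E'
from h import *
go([494.5,250.8,103],[180,0,174.3]); print(state()['force'])
E
```

```text
[60.19119443 -0.67033238 32.14346778]
[59.22293014 -0.75625211 49.1466029 ]
[60.19099402 -0.36453152 32.14401004]
[59.22271301 -0.42493928 49.14719039]
time_s: 42.4
ee_pos: [494.0, 250.4, 119.8]
ee_rot: [179.9, 0.1, 174.3]
force: [-0.7, 2.5, -1.6]
gripper_width: 7.7
shift [-0.4  0.4 16.8] n 1
turn [ 0.1  0.1 -0. ] n 1
shift after turn [-0.5  0.4 16.8]
[-0.70454668  2.5237567  -1.5789754 ]
```

Lengthwise it is centred: the slot end is at tool x = 60 and the plate end at 55. Next I'll lower it in steps while watching the force.

```bash
python3 -m creep '[[1,0,0,4,0,0,0],[1,0,0,4,0,0,0],[1,0,0,0,0,0,0],[1,0,0,0,0,0,0]]' 40
python3 -m creep '[[1,0,0,4,0,0,0],[1,0,0,2,0,0,0],[1,0,0,0,0,0,0],[1,0,0,0,0,0,0]]' 40
python3 - <<'E'
from h import *
go([494.5,250.8,103],[180,0,174.3]); print(state()['gripper_width'])
E
```

```text
time_s: 42.9
ee_pos: [494.1, 250.5, 112.0]
ee_rot: [179.9, 0.2, 174.3]
force: [-1.0, 0.8, -1.9]
gripper_width: 7.5
time_s: 43.4
ee_pos: [494.1, 250.5, 106.0]
ee_rot: [179.9, 0.2, 174.3]
force: [-0.7, 1.3, -1.1]
gripper_width: 7.8
shift [-0.3  0.3  3. ] n 1
turn [ 0.1  0.2 -0. ] n 1
shift after turn [-0.3  0.3  3. ]
7.79114339851753
```

```bash
python3 -m creep '[[1,0,0,2,0,0,0],[1,0,0,1,0,0,0],[1,0,0,0,0,0,0]]' 40
python3 -m creep '[[1,0,0,1,0,0,0],[1,0,0,0,0,0,0]]' 40
```

```text
time_s: 43.78
ee_pos: [494.1, 250.5, 103.1]
ee_rot: [179.9, 0.2, 174.3]
force: [-0.4, 1.3, -0.2]
gripper_width: 7.9
time_s: 44.02
ee_pos: [494.1, 250.5, 103.0]
ee_rot: [179.9, 0.2, 174.3]
force: [-1.6, 1.3, 4.7]
gripper_width: 7.7
```

```bash
python3 -m creep '[[0.7,0,0,0,0,0,0],[0.7,0,0,0,0,0,0],[0.7,0,0,-15,0,0,0],[0.7,0,0,-40,0,0,0],[0.7,0,0,-50,0,0,0]]' 40
python3 -m creep '[[0.7,-50,0,0,0,0,0],[0.7,0,0,0,0,0,0],[0.7,0,0,0,0,0,0]]' 
python3 - <<'E'
from h import *
d=snap('wrist','w25')
f=d['frame'][50:235,230:420]
cv2.imwrite('pics/z25.png',cv2.resize(f,None,fx=4,fy=3.2,interpolation=cv2.INTER_CUBIC)[:,:,::-1])
E
```

```text
time_s: 44.65
ee_pos: [493.4, 250.2, 208.2]
ee_rot: [180.0, 0.1, 174.3]
force: [1.3, 1.2, -0.4]
gripper_width: 27.2
time_s: 45.02
ee_pos: [543.0, 245.2, 207.1]
ee_rot: [179.9, 0.1, 174.2]
force: [-0.6, 1.9, 0.3]
gripper_width: 27.6
```

View pics/z25.png

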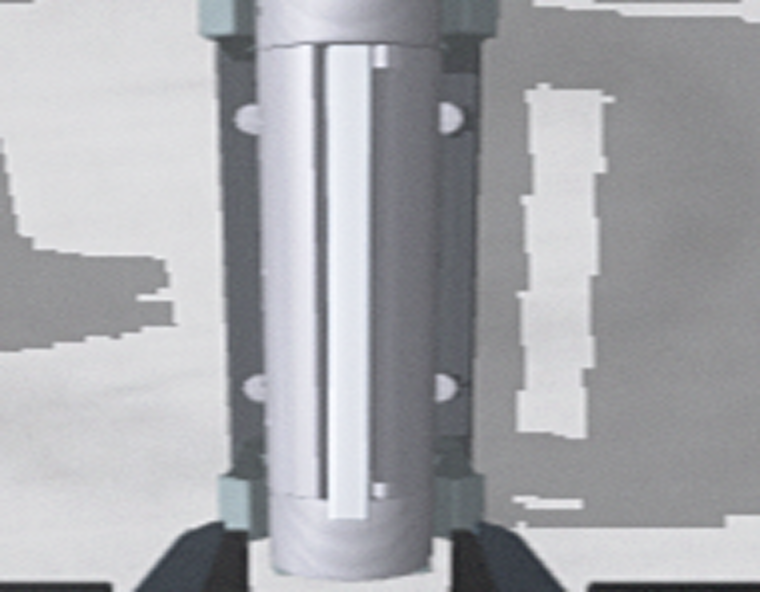

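```bash
python3 -m creep '[[0.69,0,0,0,0,0,-5.5],[0.69,0,0,0,0,0,-5.4],[0.69,0,0,0,0,0,0]]'
python3 - <<'E'
from h import *
go([448.3,-19.5,120],[180,0,-174.9])
E
```

```text
time_s: 45.45
ee_pos: [542.6, 245.5, 207.1]
ee_rot: [180.0, 0.1, -174.9]
force: [0.1, 1.6, 0.4]
gripper_width: 28.2
shift [ 117.8 -255.6   86.7] n 5
turn [0.  0.1 0. ] n 1
shift after turn [ 117.5 -255.6   87.1]
```

```bash
python3 -m creep '[[0.69,24,-51,0,0,0,0],[0.69,24,-51,0,0,0,0],[0.69,24,-51,0,0,0,0],[0.69,24,-51,10,0,0,0],[0.69,22,-51,20,0,0,0]]'
python3 -m creep '[[0.69,0,0,40,0,0,0],[0.69,0,0,17,0,0,0],[0.69,0,0,0,0,0,0],[0.69,0,0,0,0,0,0]]'
python3 - <<'E'
from h import *
go([448.3,-19.5,101],[180,0,-174.9])
E
```

```text
time_s: 46.08
ee_pos: [448.4, -20.4, 177.1]
ee_rot: [180.0, 0.3, -174.9]
force: [1.4, 1.6, -1.0]
gripper_width: 28.4
time_s: 46.58
ee_pos: [449.8, -18.9, 120.4]
ee_rot: [180.0, 0.3, -174.8]
force: [1.1, 1.4, 1.0]
gripper_width: 28.6
shift [ 1.6 -0.5 19.4] n 1
turn [0.  0.3 0.1] n 1
shift after turn [ 1.5 -0.5 19.4]
```

```bash
python3 -m creep '[[0.69,1.5,-0.5,19,0,0.3,0],[0.69,0,0,0,0,0,0],[0.69,0,0,0,0,0,0],[0.69,0,0,0,0,0,0]]'
python3 - <<'E'
from h import *
go([448.3,-19.5,37],[180,0,-174.9])
d=snap('wrist','w26')
f=d['frame'][60:230,215:420]
cv2.imwrite('pics/z26.png',cv2.resize(f,None,fx=3.8,fy=3,interpolation=cv2.INTER_CUBIC)[:,:,::-1])
E
```

```text
time_s: 47.08
ee_pos: [448.5, -19.7, 101.4]
ee_rot: [180.0, -0.0, -174.8]
force: [0.7, 1.3, -0.1]
gripper_width: 28.3
shift [ 0.1  0.2 64.4] n 2
turn [ 0.  -0.   0.1] n 1
shift after turn [ 0.2  0.2 64.4]
```

View pics/z26.png

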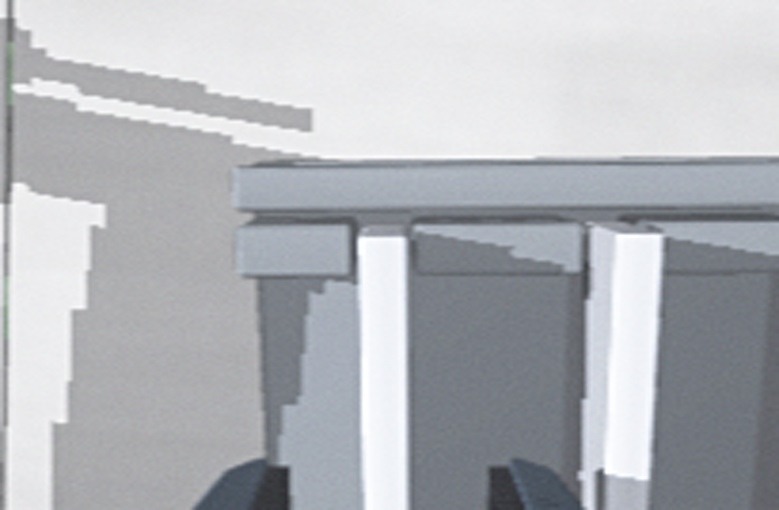

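```bash
python3 -m creep '[[0.69,1,0,32,0,0,0],[0.69,0,0,31.5,0,0,0],[0.69,0,0,0,0,0,0],[0.69,0,0,0,0,0,0],[0.69,0,0,0,0,0,0]]'
python3 -m creep '[[1,0,0,0,0,0,0],[1,0,0,0,0,0,0],[1,0,0,0,0,0,0],[1,0,0,0,0,0,0]]' 40
python3 -m creep '[[1,0,0,-20,0,0,0],[1,0,0,-30,0,0,0],[1,0,0,-40,0,0,0],[1,0,0,-40,0,0,0],[1,0,0,0,0,0,0]]' 40
python3 -m creep '[[1,0,0,0,0,0,5.5],[1,0,0,0,0,0,5.6],[1,0,0,0,0,0,0]]' 40
python3 - <<'E'
from h import *
go([448,-162.3,168],[180,0,174]); print(state()['gripper_width'])
E
```

```text
time_s: 47.75
ee_pos: [447.8, -19.9, 38.3]
ee_rot: [180.0, 0.0, -174.8]
force: [-0.1, 1.0, 0.8]
gripper_width: 28.1
time_s: 48.25
ee_pos: [446.9, -19.8, 37.4]
ee_rot: [180.0, -0.1, -174.8]
force: [-1.1, 2.0, 3.8]
gripper_width: 7.7
time_s: 48.88
ee_pos: [448.8, -20.0, 169.4]
ee_rot: [-180.0, 0.2, -174.8]
force: [0.2, 0.8, -2.5]
gripper_width: 7.4
time_s: 49.25
ee_pos: [445.9, -19.8, 165.5]
ee_rot: [180.0, -0.3, 174.1]
force: [0.0, 0.9, -1.6]
gripper_width: 7.9
shift [ -16.7 -141.5   -2.7] n 3
turn [ 0.  -0.3  0.1] n 1
shift after turn [ -17.  -141.5   -2.5]
7.915235671721449
```

```bash
python3 -m creep '[[1,-4,-35,0,0,0,0],[1,-4,-36,0,0,0,0],[1,-4,-36,0,0,0,0],[1,-5,-34.5,0,0,-0.3,0],[1,0,0,0,0,0,0]]' 40
python3 -m creep '[[1,0,0,25,0,0,0],[1,0,0,12,0,0,0],[1,0,0,0,0,0,0],[1,0,0,0,0,0,0],[1,0,0,0,0,0,0]]' 40
python3 - <<'E'
from h import *
go([448,-162.3,103],[180,0,174]); print(state()['gripper_width'])
d=snap('wrist','w27')
f=d['frame'][50:235,270:365]
cv2.imwrite('pics/z27.png',cv2.resize(f,None,fx=6,fy=3.2,interpolation=cv2.INTER_CUBIC)[:,:,::-1])
E
```

```text
time_s: 49.88
ee_pos: [448.8, -163.8, 165.9]
ee_rot: [180.0, 0.1, 174.0]
force: [-0.4, 1.7, -1.2]
gripper_width: 7.8
time_s: 50.5
ee_pos: [449.9, -162.3, 130.6]
ee_rot: [180.0, 0.2, 174.1]
force: [-0.3, 1.6, -1.1]
gripper_width: 7.8
shift [ 2.  -0.2 27.6] n 1
turn [0.  0.2 0.1] n 1
shift after turn [ 1.9 -0.2 27.6]
7.7525633481771985
```

View pics/z27.png

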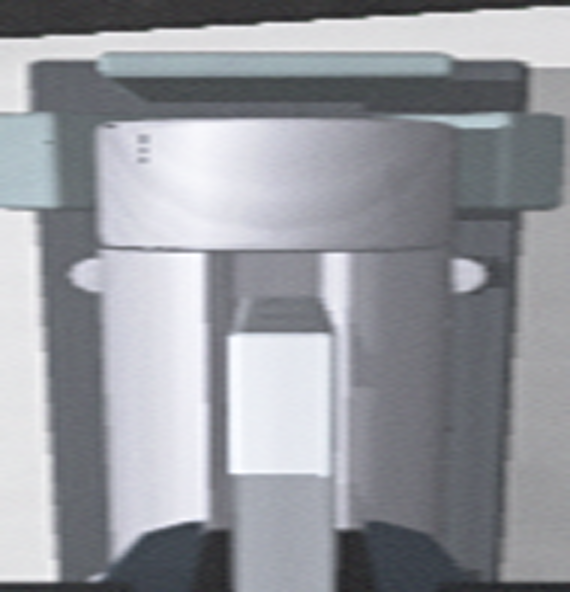

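```bash
python3 - <<'E'
from h import *
d=load('w27');s=state();R=R_of(s['ee_rot'])
print('plate end top',pxoff(d,s,316.7,50+333/3.2,-29.6),'bottom end',pxoff(d,s,316.7,50+298/3.2,25.4))
for z in (94,): P=onz(d,316.3,50+249/3.2,z);print('slot end',R.inv().apply(P-s['ee_pos']))
E
```

```text
plate end top [ 53.72322614   0.26810107 -29.6       ] bottom end [53.25037242  0.23398373 25.4       ]
slot end [ 6.16731815e+01 -1.72943715e-02  3.63236363e+01]
```

```bash
python3 -m creep '[[1,3,-0.3,5,0,0,0],[1,0,0,5,0,0,0],[1,0,0,0,0,0,0],[1,0,0,0,0,0,0],[1,0,0,0,0,0,0]]' 40
python3 - <<'E'
from h import *
d=snap('wrist','w28');s=state();R=R_of(s['ee_rot'])
f=d['frame'][50:235,270:365]
cv2.imwrite('pics/z28.png',cv2.resize(f,None,fx=6,fy=3.2,interpolation=cv2.INTER_CUBIC)[:,:,::-1])
E
```

```text
time_s: 51.18
ee_pos: [446.5, -162.4, 120.0]
ee_rot: [180.0, 0.2, 174.1]
force: [0.9, 1.6, -1.9]
gripper_width: 7.5
```

View pics/z28.png

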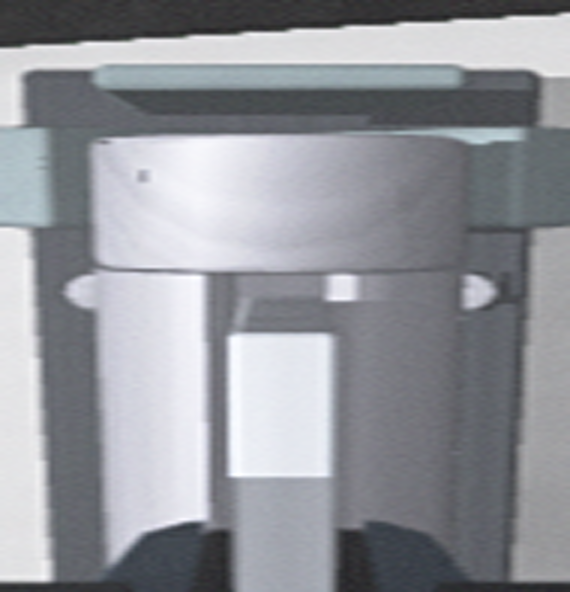

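```bash
python3 -m creep '[[1,0,0,4,0,0,0],[1,0,0,4,0,0,0],[1,0,0,0,0,0,0],[1,0,0,0,0,0,0]]' 40
python3 -m creep '[[1,0,0,4,0,0,0],[1,0,0,2,0,0,0],[1,0,0,0,0,0,0],[1,0,0,0,0,0,0]]' 40
python3 -m creep '[[1,0,0,2,0,0,0],[1,0,0,1,0,0,0],[1,0,0,0,0,0,0]]' 40
```

```text
time_s: 51.72
ee_pos: [446.4, -162.3, 111.9]
ee_rot: [180.0, 0.2, 174.1]
force: [-1.4, 1.5, -1.1]
gripper_width: 7.8
time_s: 52.22
ee_pos: [446.5, -162.4, 106.0]
ee_rot: [180.0, 0.2, 174.1]
force: [-0.4, 1.0, -0.4]
gripper_width: 8.0
time_s: 52.6
ee_pos: [446.3, -162.3, 102.8]
ee_rot: [180.0, 0.1, 174.1]
force: [0.2, 0.8, -0.9]
gripper_width: 7.8
```

```bash
python3 -m creep '[[1,0,0,0.8,0,0,0],[1,0,0,0,0,0,0]]' 40;python3 -m creep '[[1,0,0,0.6,0,0,0],[1,0,0,0,0,0,0]]' 40
```

```text
time_s: 52.85
ee_pos: [446.5, -162.4, 102.6]
ee_rot: [180.0, 0.2, 174.1]
force: [-0.9, 1.2, 2.5]
gripper_width: 7.7
time_s: 53.1
ee_pos: [446.5, -162.4, 102.5]
ee_rot: [180.0, 0.2, 174.1]
force: [-2.1, 1.6, 7.7]
gripper_width: 7.6
```

Seated at 102.5, as expected. I'll release it, rise and look.

```bash
python3 -m creep '[[0.7,0,0,0,0,0,0],[0.7,0,0,0,0,0,0],[0.7,0,0,-15,0,0,0],[0.7,0,0,-40,0,0,0],[0.7,0,0,-50,0,0,0]]' 40
python3 -m creep '[[0.7,-50,0,-30,0,0,0],[0.7,0,0,0,0,0,0],[0.7,0,0,0,0,0,0]]' 
python3 - <<'E'
from h import *
d=snap('wrist','w29');snap('top','t29');snap('side','s29')
f=d['frame'][20:235,230:420]
a=cv2.resize(f,(400,520),interpolation=cv2.INTER_CUBIC)
b=cv2.resize(load('s29')['frame'][140:310,230:380],(400,520),interpolation=cv2.INTER_CUBIC)
cv2.imwrite('pics/z29.png',np.hstack([a,b])[:,:,::-1])
cv2.imwrite('pics/tz29.png',cv2.resize(load('t29')['frame'][140:245,190:440],None,fx=3.2,fy=3.2,interpolation=cv2.INTER_CUBIC)[:,:,::-1])
E
```

```text
time_s: 53.72
ee_pos: [445.5, -162.1, 206.6]
ee_rot: [179.9, 0.0, 174.1]
force: [1.4, 1.6, -0.8]
gripper_width: 27.5
time_s: 54.1
ee_pos: [494.8, -167.2, 235.5]
ee_rot: [179.9, 0.0, 174.1]
force: [0.6, 1.1, 0.3]
gripper_width: 27.3
```

View pics/z29.png

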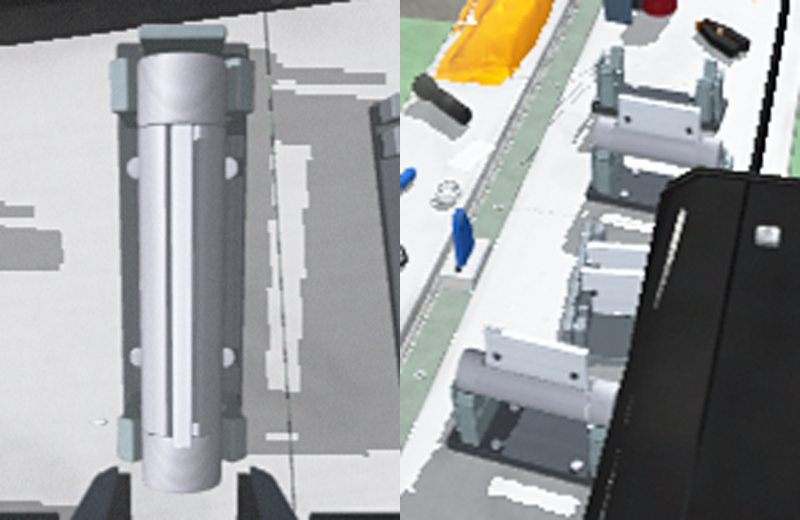

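View pics/tz29.png

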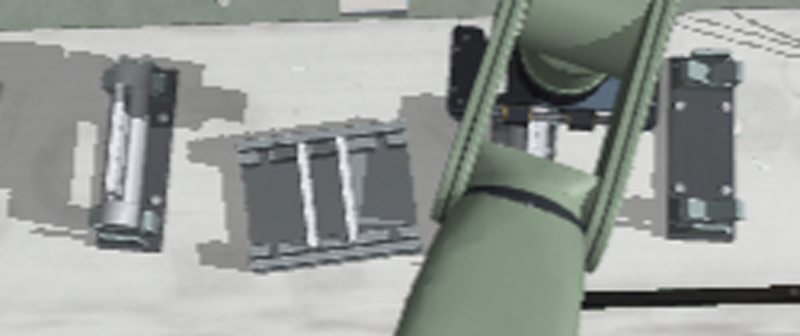

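```bash
python3 - <<'E'
from h import *
for n,d,u,v,yaw in [('R',load('w29'),lambda x:230+x/2.105,20+250/2.419,-6),('L',load('w25'),lambda x:230+x/4,50+250/3.2,-5.7)]:
    c,p=(181,183) if n=='R' else (350,349)
    A=onz(d,u(c),v,75);B=onz(d,u(p),v,132);nn=np.array([-np.sin(np.radians(yaw)),np.cos(np.radians(yaw)),0]);print(n,np.degrees(np.arctan2((B-A)@nn,57)))
# plate ends R, z=132
d=load('w29');a=onz(d,230+181/2.105,20+124/2.419,132);b=onz(d,230+183/2.105,20+445/2.419,132);print(np.linalg.norm(a-b),(a+b)/2)
d=load('w25');a=onz(d,317,50+44/3.2,132);b=onz(d,317,50+518/3.2,132);print(np.linalg.norm(a-b),(a+b)/2)
E
```

```text
R 0.8782634935741065
L -0.35015895904261823
108.96706394745226 [ 447.31810254 -162.17493678  132.        ]
109.14976991183025 [493.92642885 250.65110623 132.        ]
```

```bash
python3 -m creep '[[0.7,0,0,-20,0,0,0],[0.7,0,0,0,0,0,0],[0.7,0,0,0,0,0,0]]'; python3 - <<'E'
from h import *
print(job_done())
E
```

```text
time_s: 54.62
ee_pos: [495.0, -167.4, 255.9]
ee_rot: [180.0, 0.1, 174.1]
force: [-0.5, 1.6, -0.8]
gripper_width: 27.4
the job is handed in; nothing more can be done
None
```

Both bars now have a plate standing in an upward-facing slot, and I handed the job in at about 55 s of the 210 s allowed.

- **What was there:** two bars lay in the V-blocks, one on the left stand (y ≈ 251 mm) and one on the right-hand stand next to the rack (y ≈ −162 mm). The third stand was empty. Both slots first faced downward.
- **What I did:** I rolled each bar in its V-blocks by gripping its middle and turning the tool about the bar's axis. I then drew a plate straight up out of the rack for each and lowered it into the slot until it touched bottom.
- **Slot angle:** before fitting, each slot was within about 1° of straight up.
- **Fully down:** each plate met the slot floor at the expected height, with the fingertips at 103.0 and 102.5 mm above the worktop.
- **After release:** both plates lean less than 1° and sit centred in their slots. Their top edges measured 109 mm long against 110, which fits a fully seated plate.

Early in rolling the right-hand bar, the wrist force showed the gripper carrying most of the bar's weight for a moment, so it may have risen about a millimetre in the V-blocks. I lowered it at once. That bar also shifted about 5 mm lengthwise within its end play, so I measured it again before fitting the plate.

I found no sign of the grip slackening, and nothing was dropped. I did not touch the tape roll, clamp or carton.

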